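Mark the sample blocks in the toggle-clamp jig and put them away

ROBOT

A 7-joint arm with a two-finger parallel gripper is mounted at the origin on the work surface. World frame = base frame: x ahead of the robot, y to its left, z up, the work surface at z = 0. Lengths are in m, angles in degrees, forces in N, time in s.
With the tool pointing down it reaches from about 0.4 to 0.925 m from the base axis. Payload 5.6 kg.
Tool frame: the origin (TCP) lies midway between the tips of the shut fingers; the grasp point (between the pads) lies 19 mm behind it (ctrl.pinch_z is the distance from the TCP to the grasp point, in m); z points along the fingers, y is the line along which they close (so a half turn about z gives the same grasp; the last joint's range is limited). The gripper opens to 85 mm and grips with 20 to 120 N. Pads are 22 mm wide; open, the fingers measure 114 mm over their backs; the gripper's body (76 mm by 85 mm) begins 54 mm behind the grasp point. The pads swing forward as they close: fully open they stand 13 mm farther back than shut.
Start: joints at [62.739, 26.786, -0.665, 91.828, 0.344, 61.387, -3.226], TCP at [0.273, -0.59, 0.231] pointing down, gripper open.
Joint ranges: [-144.91, 144.91], [-17.63, 115.5], [-89.93, 88.59], [15.96, 139.68], [-74.01, 254.01], [8.47, 105.57], [-167.45, 167.45]. Speed limits (degrees/s): [147.25, 147.25, 180, 180, 180, 180, 180].

INTERFACE

Orientations are given as a 3x3 rotation matrix whose columns are the frame's x, y, z axes.
In Python, from workcell import monitor, imaging, workorder, ctrl gives the robot as it stands.
- The arm moves only by the tool carry_out, never from a script. Its argument "increments" is text: rows parted by semicolons, each of 7 numbers parted by spaces: the shift along the world's x, y, z in m, then the turn, a rotation vector about the world's x, y, z in rad, then the closure, from -1 (fully open) to 1 (shut). A call has 1 to 8 rows; each row is the pose to reach, as a shift and turn from the pose commanded when the call began; what a row does not reach only later rows make up. A row lasts 1/8 s, in which the tool goes at most 62.5 mm and 10.7 degrees, less where a joint would pass 70% of its speed; a pose out of reach is approached as far as the arm can. A call with a gripper value outside its range is refused whole. The fingers move at their own pace and stop on an object; the grip force is fixed at half the most. Time passes only in rows, so rows that repeat a pose let the fingers close. It gives the time, the measured TCP pose, the force, the opening and the grip force at its end, in the units of the state.
- monitor.state(): the state, without advancing time (a new reading comes with each control period).
- imaging.get_image(name): name is "scene" or "top" or "wrist"; returns the picture (480x640x3 uint8, blue, green, red); there is no depth.
- imaging.camera_model(name): a dict with "vertical_fov" (degrees; the focal length in pixels is half the picture's height over the tangent of half this angle, whatever the lens; pixels are square), "cx", "cy" (the principal point, pixels), "distortion" ([k1, k2, p1, p2, k3] as OpenCV has them; the pictures are not rectified), "R" (3x3) and "t" (3): a world point X has camera coordinates R X + t; the wrist camera has in their place "hand_eye" (4x4, takes a point from camera to tool coordinates, whose origin is the TCP and whose axes are the flange's). Camera axes: x right, y down, z forward; pixel columns grow to the right and rows downward; lengths in m; the calibration is good to about 2 mm. A picture is of the moment at which its call begins: read the wrist's pose just before it. camera_model takes no time and is no camera call.
- workorder.finish_job(): hands the job in; it is judged then, once.
The state is a dict: "clock": time; "qpos": joint angles; "qd": joint speeds; "tau": joint torques, N m; "eef_pos": TCP position; "tcp_rot": TCP orientation; "contact_force": force on the tool from outside, world axes, zero at the start; "moment": the same for the moment, N m; "width": finger opening in m; "grip_force": force on a finger pad.
Only numpy, scipy, OpenCV 4.12 (cv2) and the standard library are available. Lean on these libraries where they do the work, as an engineer would, in place of code of your own. Each camera call takes 0.05 s, during which the arm holds its last target. There are 200 camera calls.

TASK

Stamp each walnut sample block on the bench in the marking jig, shortest block first: lay it flat and centred in the nest, swing the toggle clamp's handle right over until it locks the stamp down on the block, then let go and lift the hand well clear of the knob for a second, the clamp holding by itself. Then swing the handle right back, take the block out and lay it flat in its own tray slot, the one made to its length, before taking up the next longer one. Finish with every block in its own slot and the clamp handle right back, and leave the other things on the bench where they are.

Things in the scene. Friction and masses are not known exactly. Their poses are not given: they have to be found in the camera images.
- short: short walnut sample block, a plain bar 70 mm long, 40 mm wide and 40 mm high; may be absent. Origin at its CENTRE, x along its length; any of its four long faces may be up. It starts flat on the bench
- middle: middle walnut sample block, a plain bar 95 mm long, 40 mm wide and 40 mm high; may be absent. Origin at its CENTRE, x along its length; any of its four long faces may be up. It starts flat on the bench
- long: long walnut sample block, a plain bar 120 mm long, 40 mm wide and 40 mm high; may be absent. Origin at its CENTRE, x along its length; any of its four long faces may be up. It starts flat on the bench
- slot_short (a point): centre of the floor of the short block's own slot: a shallow wooden tray, outside 160 x 68 mm, its floor 6 mm above the bench, slot 82 mm long (along x) and 52 mm wide, walls 12 mm above the floor. A block lying in it has its centre 20 mm above this point. Either way round will do. Trays are fixed
- slot_middle (a point): centre of the floor of the middle block's own slot: a shallow wooden tray, outside 160 x 68 mm, its floor 6 mm above the bench, slot 107 mm long (along x) and 52 mm wide, walls 12 mm above the floor. A block lying in it has its centre 20 mm above this point. Either way round will do. Trays are fixed
- slot_long (a point): centre of the floor of the long block's own slot: a shallow wooden tray, outside 160 x 68 mm, its floor 6 mm above the bench, slot 132 mm long (along x) and 52 mm wide, walls 12 mm above the floor. A block lying in it has its centre 20 mm above this point. Either way round will do. Trays are fixed
- nest (a point): centre of the nest floor of the jig, straight below the stamp of the closed clamp. x runs level along the nest TOWARDS the toggle clamp, y level across it (the hinge axis), z up. A block lies with its length along x, either way round; its centre is then 20 mm above this point
- jig: the marking jig, fixed: plywood base 300 x 100 x 12 mm with the nest and the toggle clamp; origin on the bench under the nest's centre, axes as the nest's. The nest floor is 12 mm up, between two steel rails 90 mm long (-45 to +45 mm in x), 10 mm high, 12 mm thick, 48 mm apart inside, open at both ends
- pivot (a point): pivot of the clamp's lever (handle and bar in one), 125 mm from the nest centre along the nest's x and 73 mm above the nest floor; hinge axis along the nest's y
- knob (a point): centre of the black barrel knob, 32 mm across and 36 mm long (along the nest's y), flat ends, at the end of the clamp's thin handle, 120 mm from the pivot. At handle angle h it lies from the pivot at 0.12*sin(1.3-h) m along the nest's x and 0.12*cos(1.3-h) m up. Its own axes turn with the handle
- lever (a joint): clamp angle h, rad: 0 = right back at its stop (handle leaning 1.3 rad away from the nest, steel bar raised 1.75 rad, nest free); about 1.75 = bar level, stamp on a block, handle leaning 0.45 rad over the nest (stop 1.85, nest empty). An over-centre spring drives it to either end from 0.875, so half-swung it snaps; 6 to 9 N at the knob starts it
- stamp: the rubber-faced round stamp, 30 mm across, on the clamp's bar 125 mm from the pivot and 33 mm below its middle line, backed by a spring (up to 6 mm of travel); the spring presses it on the block with about 5 N when the clamp is shut. Origin at the centre of its face
- tin: bystander: closed tin, 90 mm across, 120 mm high, origin under its base
- jar: bystander: small amber jar, 56 mm across, 60 mm high, origin under its base
- beaker: bystander: clear mixing beaker, 90 mm across, 100 mm high, origin under its base
- pot: bystander: white mixing pot, 100 mm across, 120 mm high, origin under its base
- brush: bystander: paint brush lying on the bench, x along it, origin under its middle
- offcut: bystander: stepped softwood offcut, 100 x 32 x 32 mm, origin under its middle, x along it
Things that resemble listed ones, but are neither listed nor needed, are in the scene too. What is shaped like the part that bears slot_middle but pink or turquoise is not meant.

How it is judged:
By the outcome, as a careful person would: the job done as asked, in the order asked, and still so for the second after the job is handed in, with the robot touching nothing.
Of short, middle, long only 2 to 3 are there at a start; the rules pass over those that are not, and their reading is None.
At some moment in a run one of short, middle, long may be knocked a few centimetres aside while the robot is not near it.
Once in a run the grip may slacken for a moment while it holds something.
It also fails if it takes over 210 s, if anything falls off the work surface, if the arm or the gripper's body presses on something with over 40 N, if the wrist force passes 120 N, or if a joint passes its speed limit or range.

## Working session

There is one attempt and no reset: what is moved stays moved. The work goes in short steps, Python scripts to look and compute and a tool call to move; the robot and the scene stay as the last step left them, time stands still between calls to the robot, and variables do not carry over. Pictures are saved under pics/ and viewed, at most 14 in all, crops included, and the job is handed in when it is done.

Besides the shell and the picture viewer there is one more tool, called after "Call:" as name(argument=value, ...) on one line, values as JSON. carry_out: Moves the arm, as the interface text tells. Its arguments: {"type":"object","properties":{"increments":{"type":"string"}},"required":["increments"]}

```bash
mkdir -p pics; ls; python3 - <<'E'
from workcell import monitor, imaging, workorder, ctrl
import cv2,json
for n in ("scene","top"):
    cv2.imwrite(f"pics/{n}0.png",imaging.get_image(n))
for n in ("scene","top","wrist"):
    print(n,imaging.camera_model(n))
print(monitor.state()); print(ctrl.pinch_z)
E
```

```text
pics
scene {'vertical_fov': 49.652834812690855, 'cx': 321.05589700223885, 'cy': 244.63626163511668, 'distortion': array([0.03560268, 0.        , 0.        , 0.        , 0.        ]), 'R': array([[ 0.24126568,  0.97042291,  0.00838158],
       [ 0.75677735, -0.18272859, -0.62761318],
       [-0.60751865,  0.15776452, -0.77848022]]), 't': array([-0.15355995, -0.27653328,  1.67099822])}
top {'vertical_fov': 55.363302207477716, 'cx': 321.6259800885419, 'cy': 237.67147022921225, 'distortion': array([0.00246072, 0.        , 0.        , 0.        , 0.        ]), 'R': array([[ 1.92309124e-03, -9.99865858e-01, -1.62655475e-02],
       [-9.87157648e-01,  7.00081444e-04, -1.59747574e-01],
       [ 1.59737532e-01,  1.63638688e-02, -9.87023882e-01]]), 't': array([0.03611389, 0.52592646, 1.16893183])}
wrist {'vertical_fov': 62.08898295735514, 'cx': 313.745169207499, 'cy': 239.45747916623856, 'distortion': array([-0.03659063,  0.        ,  0.        ,  0.        ,  0.        ]), 'hand_eye': array([[-1.12386222e-04, -9.46858560e-01, -3.21650207e-01,
         8.12386150e-02],
       [ 9.99998455e-01,
[... 345 characters left out ...]
9, -3.22566943]), 'qd': array([ 0.00785476, -0.08637635,  0.03999764, -0.15645389, -0.06646837,
       -0.07732436, -0.01540166]), 'tau': array([ 1.30649554e-03, -5.33523595e+01,  2.18248327e-02, -2.51967144e+01,
        1.15324755e-02,  4.28947038e-03, -4.19065913e-06]), 'eef_pos': array([ 0.27232621, -0.58964383,  0.23042066]), 'tcp_rot': array([[ 9.07824253e-01,  4.19350052e-01, -8.11999446e-04],
       [ 4.19350811e-01, -9.07823188e-01,  1.39877161e-03],
       [-1.50576977e-04, -1.61035142e-03, -9.99998692e-01]]), 'contact_force': array([ 0.57875487, -0.48038913, -1.12234355]), 'moment': array([0.00929618, 0.01012293, 0.02801768]), 'grip_force': 0.0, 'width': 0.08530136634715833}
0.0187
```

View pics/scene0.png

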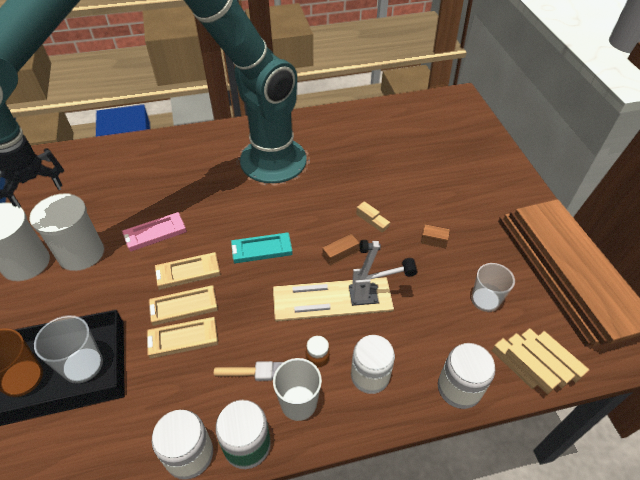

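View pics/top0.png

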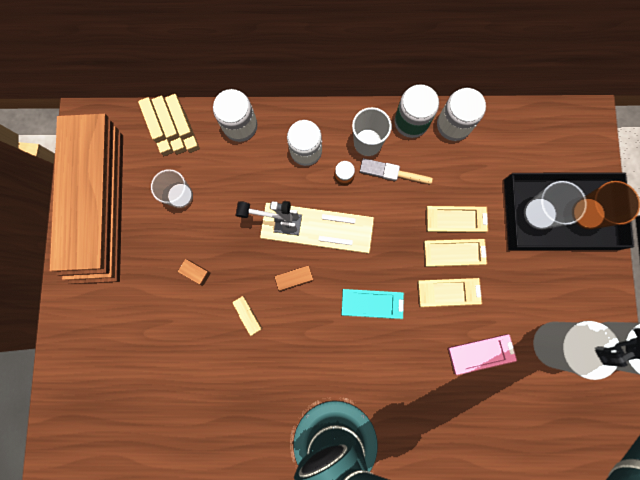

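Scene: two brown blocks (top px (193,272) and (294,278); scene px (435,236), (340,248)). Stepped offcut is at top (247,316). The jig is at (317,228) with its handle right back and the knob at (243,210). Three pale trays are at (457,219), (456,253) and (450,292); the pink and turquoise ones are decoys. Now I'll measure.

```bash
cat > h.py <<'E'
from workcell import monitor, imaging, workorder, ctrl
import cv2, numpy as np
def cam(n):
    m=imaging.camera_model(n); f=240/np.tan(np.radians(m["vertical_fov"]/2))
    K=np.array([[f,0,m["cx"]],[0,f,m["cy"]],[0,0,1]])
    if n=="wrist":
        s=monitor.state(); T=np.eye(4); T[:3,:3]=s["tcp_rot"]; T[:3,3]=s["eef_pos"]
        C=np.linalg.inv(T@m["hand_eye"]); R,t=C[:3,:3],C[:3,3]
    else: R,t=m["R"],m["t"]
    return K,m["distortion"],R,t
def plane(c,px,z):
    K,d,R,t=c
    u=cv2.undistortPoints(np.float64(px).reshape(-1,1,2),K,d)[:,0]
    r=np.c_[u,np.ones(len(u))]@R; o=-R.T@t
    return o+r*((z-o[2])/r[:,2])[:,None]
def proj(c,X):
    K,d,R,t=c
    return cv2.projectPoints(np.float64(X).reshape(-1,1,3),cv2.Rodrigues(R)[0],t,K,d)[0][:,0]
E
python3 - <<'E'
from h import *
im=cv2.imread("pics/top0.png"); c=cam("top")
hsv=cv2.cvtColor(im,cv2.COLOR_BGR2HSV)
for p in [(193,270),(294,276),(220,350),(457,219),(300,225)]: print(p,hsv[p[1],p[0]])
cr=im[185:325,160:400]; cv2.imwrite("pics/a.png",cv2.resize(cr,None,fx=3.3,fy=3.3,interpolation=cv2.INTER_CUBIC))
cr=im[195:320,400:500]; cv2.imwrite("pics/b.png",cv2.resize(cr,None,fx=4.7,fy=4.7,interpolation=cv2.INTER_CUBIC))
E
```

```text
(193, 270) [ 13 145 236]
(294, 276) [ 13 150 228]
(220, 350) [ 10 159 136]
(457, 219) [ 25  53 253]
(300, 225) [ 23  65 141]
```

View pics/a.png

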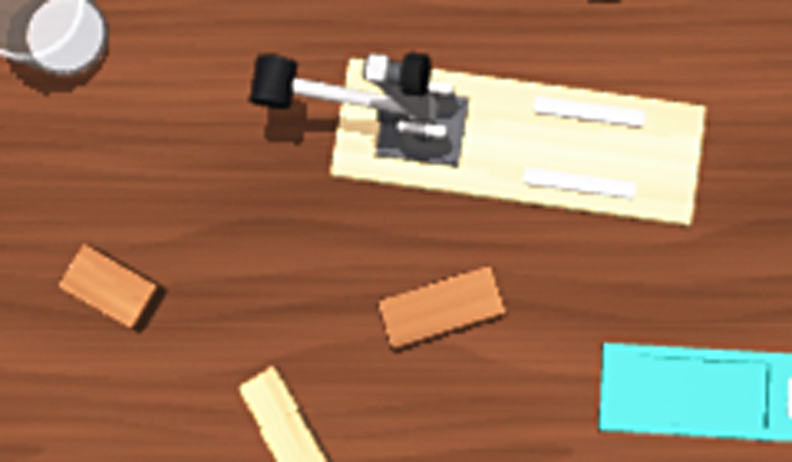

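View pics/b.png

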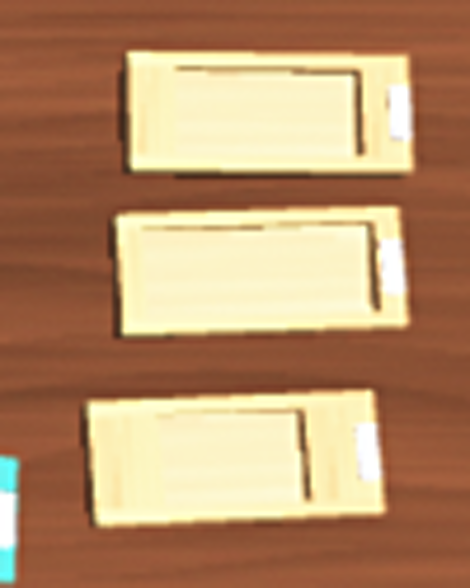

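Close crop: walnut blocks at top px (193,272), apparently the short, and (294,278), apparently the middle. The long one is absent. Slots by dark inner edges: top tray about 105 mm (middle), centre tray about 132 mm (long), lower tray about 80 mm (short).

```bash
cat > meas.py <<'E'
from h import *
def rect(c,cn,z):
    P=plane(c,cv2.convexHull(cn).reshape(-1,2),z)[:,:2]
    (cx,cy),(w,h),a=cv2.minAreaRect(np.float32(P*1000))
    if w<h: w,h,a=h,w,a+90
    a=(a+90)%180-90
    return np.round([cx,cy,w,h,a],1)
def blocks(im,c,ztop=0.04,amin=150):
    h=cv2.cvtColor(im,cv2.COLOR_BGR2HSV)
    m=cv2.inRange(h,(10,110,185),(17,200,255)); m=cv2.morphologyEx(m,cv2.MORPH_OPEN,np.ones((3,3)))
    cs=cv2.findContours(m,cv2.RETR_EXTERNAL,cv2.CHAIN_APPROX_NONE)[0]
    return [(np.round(cv2.minAreaRect(k)[0]),rect(c,k,ztop)) for k in cs if cv2.contourArea(k)>amin]
E
python3 - <<'E'
from meas import *
im=cv2.imread("pics/top0.png"); c=cam("top")
for b in blocks(im,c): print(b)
h=cv2.cvtColor(im,cv2.COLOR_BGR2HSV)
m=cv2.inRange(h,(15,20,190),(35,130,255))
cs=cv2.findContours(m,cv2.RETR_EXTERNAL,cv2.CHAIN_APPROX_NONE)[0]
for k in cs:
    if cv2.contourArea(k)>600: print("pale",cv2.minAreaRect(k)[0],rect(c,k,0.018),rect(c,k,0.012))
w=cv2.inRange(h,(0,0,225),(179,40,255)); w[:,:310]=0;w[:205]=0;w[250:]=0;w[:,385:]=0
for k in cv2.findContours(w,cv2.RETR_EXTERNAL,cv2.CHAIN_APPROX_NONE)[0]:
    if cv2.contourArea(k)>30: print("rail",cv2.minAreaRect(k)[0],rect(c,k,0.022))
s=cv2.imread("pics/scene0.png"); cc=cam("scene")
for b in blocks(s,cc): print("scene",b)
E
```

```text
(array([293., 277.]), array([420.9, 110.7,  92.5,  38.3, -72.1]))
(array([192., 271.]), array([437.2, 378.2,  68.5,  38.6,  61.1]))
(array([ 77., 192.]), array([659.7, 701.7, 434.8, 134.9,   2.8]))
pale (449.8481140136719, 292.0066223144531) [ 384.5 -301.3  161.8   69.8  -87.5] [ 384.8 -302.9  162.6   70.2  -87.5]
pale (455.3975830078125, 252.01773071289062) [ 490.9 -320.7  161.6   69.2  -88.3] [ 491.7 -322.3  162.4   69.6  -88.3]
pale (457.0, 218.5) [ 582.4 -329.1  160.7   69.    89.9] [ 583.6 -330.8  161.5   69.3   89.9]
pale (316.9384765625, 227.10769653320312) [559.1  49.8 299.1  99.5  82. ] [560.2  50.  300.6 100.   82. ]
rail (339.7529296875, 235.71176147460938) [534.7 -11.8 166.3  68.9  85.4]
rail (332.7122497558594, 217.03643798828125) [585.9   6.9 123.   16.4  83.6]
scene (array([575., 277.]), array([662. , 661.4, 211.3,  20.5,  11. ]))
scene (array([580., 270.]), array([629.1, 683.9, 431.6,  45.7,   4.1]))
scene (array([595., 258.]), array([613.2, 747.5, 407.2,  61.3,   5.5]))
```

Call:
carry_out(increments="0.03 0.05 0.02 0 0 0.05 -1; 0.06 0.10 0.04 0 0 0.1 -1; 0.09 0.15 0.05 0 0 0.2 -1; 0.12 0.20 0.05 0 0 0.3 -1; 0.15 0.25 0.05 0 0 0.35 -1; 0.18 0.30 0.05 0 0 0.4 -1; 0.2 0.35 0.05 0 0 0.45 -1; 0.2 0.38 0.05 0 0 0.5 -1")

```text
clock: 1.1
eef_pos: [0.4735, -0.2068, 0.281]
tcp_rot: [[0.591, 0.807, -0.0], [0.807, -0.591, 0.001], [0.001, -0.001, -1.0]]
contact_force: [-0.3, -0.9, -0.9]
width: 0.0855
grip_force: 0.0
```

Call:
carry_out(increments="0 0.06 0 0 0 0 -1; 0 0.12 0 0 0 0 -1; 0 0.18 0 0 0 0.05 -1; 0 0.24 0 0 0 0.1 -1; 0 0.30 0 0 0 0.13 -1; -0.01 0.36 0 0 0 0.13 -1; -0.02 0.42 0 0 0 0.13 -1; -0.03 0.46 0 0 0 0.13 -1")

```text
clock: 2.1
eef_pos: [0.4417, 0.2516, 0.2812]
tcp_rot: [[0.485, 0.874, -0.0], [0.874, -0.485, -0.0], [-0.0, 0.0, -1.0]]
contact_force: [1.2, -0.2, 0.2]
width: 0.0852
grip_force: 0.0
```

```bash
python3 - <<'E'
from h import *
s=monitor.state(); print(s["clock"],s["eef_pos"].round(4),np.degrees(np.arctan2(s["tcp_rot"][1,0],s["tcp_rot"][0,0])),s["qpos"].round(1),s["contact_force"])
im=cv2.imread("pics/top0.png"); c=cam("top"); h=cv2.cvtColor(im,cv2.COLOR_BGR2HSV)
for v,smax in ((235,20),(245,30)):
  w=cv2.inRange(h,(0,0,v),(179,smax,255)); w[:,:310]=0;w[:208]=0;w[250:]=0;w[:,365:]=0
  for k in cv2.findContours(w,cv2.RETR_EXTERNAL,cv2.CHAIN_APPROX_NONE)[0]:
    if cv2.contourArea(k)>15:
        print(v,cv2.minAreaRect(k),plane(c,cv2.minAreaRect(k)[0],0.022).round(4))
print(plane(c,[(337.4,229.8)],0.022))
E
```

```text
2.1 [0.4417 0.2516 0.2812] 60.97674703019297 [ -1.3  14.  -37.2 106.3   9.5  62.8 -71. ] [ 1.18870575 -0.16731038  0.17820186]
235 ((335.3927001953125, 239.77830505371094), (33.51032638549805, 4.372396945953369), 7.853313446044922) [[ 5.235e-01 -3.000e-04  2.200e-02]]
235 ((337.99090576171875, 218.0669403076172), (32.787471771240234, 4.278584957122803), 7.765166282653809) [[ 0.583  -0.0075  0.022 ]]
245 ((335.1260681152344, 239.5863494873047), (34.36431121826172, 4.679831504821777), 7.853313446044922) [[5.24e-01 4.00e-04 2.20e-02]]
245 ((336.7699890136719, 232.6099853515625), (54.87149429321289, 5.798276424407959), 8.130102157592773) [[ 0.543 -0.004  0.022]]
245 ((351.0846252441406, 226.82308959960938), (26.171329498291016, 2.8527989387512207), 7.125016689300537) [[ 0.5589 -0.0427  0.022 ]]
245 ((338.4361267089844, 217.96856689453125), (33.6431884765625, 4.593849182128906), 7.765166282653809) [[ 0.5833 -0.0087  0.022 ]]
[[ 0.55073142 -0.00577105  0.022     ]]
```

Call:
carry_out(increments="0 0.05 -0.02 0 0 0 -1; 0 0.1 -0.05 0 0 0 -1; 0 0.126 -0.08 0 0 0 -1; 0 0.126 -0.08 0 0 0 -1; 0 0.126 -0.08 0 0 0 -1")

```text
clock: 2.72
eef_pos: [0.4433, 0.3747, 0.2016]
tcp_rot: [[0.487, 0.873, 0.0], [0.873, -0.487, -0.001], [-0.001, 0.001, -1.0]]
contact_force: [-0.1, -1.1, 0.2]
width: 0.0856
grip_force: 0.0
```

```bash
cat > wl.py <<'E'
import sys
from meas import *
z=float(sys.argv[1]); c=cam("wrist"); im=imaging.get_image("wrist")
cv2.imwrite(f"pics/{sys.argv[2]}.png",im)
s=monitor.state(); print(s["eef_pos"].round(4),"yaw",np.degrees(np.arctan2(s["tcp_rot"][1,0],s["tcp_rot"][0,0])).round(2))
for b in blocks(im,c,z,2000): print(b)
E
python3 wl.py 0.04 w1
```

```text
[0.4436 0.3746 0.2022] yaw 60.78
(array([363., 319.]), array([429.2, 249.2, 289.5, 150.4,  56.8]))
(array([414., 211.]), array([560.2, 328.7, 414.3, 282.2,  84.6]))
(array([118., 202.]), array([282.2, 433. , 378.3, 185.4,  46.6]))
```

View pics/w1.png

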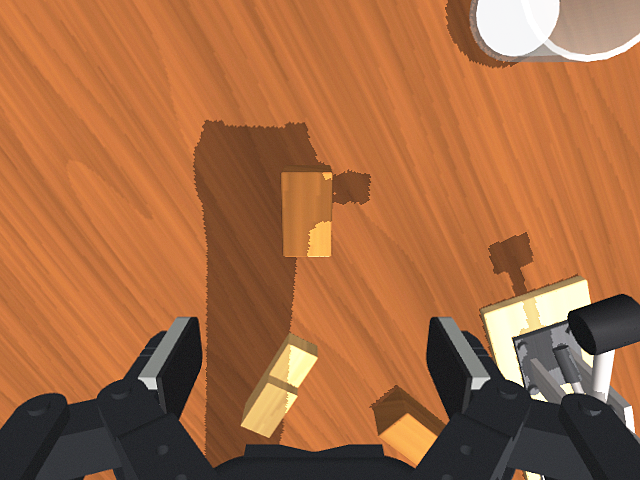

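Wrist view: short block upright at px (306,214), top face (282,172)–(331,257), partly in the arm's shadow. The offcut is at (280,385), the middle block's end at (405,430) and the knob at (605,325).

```bash
python3 - <<'E'
from h import *
c=cam("wrist")
P=plane(c,[(282,172),(331,172),(331,257),(282.5,257)],.04)[:,:2]*1000
print(P.round(1),cv2.minAreaRect(np.float32(P)),P.mean(0))
E
```

```text
[[437.4 415.6]
 [470.1 397.3]
 [437.  336. ]
 [402.2 355.5]] ((436.60345458984375, 376.1556701660156), (69.69799041748047, 39.79811096191406), 60.779510498046875) [436.68833967 376.1053016 ]
```

Call:
carry_out(increments="-0.0135 -0.0105 -0.05 0 0 0 -1; -0.0135 -0.0105 -0.1 0 0 0 -1; -0.0135 -0.0105 -0.13 0 0 0 -1; -0.0135 -0.0105 -0.15 0 0 0 -1; -0.0135 -0.0105 -0.17 0 0 0 -1; -0.0135 -0.0105 -0.186 0 0 0 -1;-0.0135 -0.0105 -0.186 0 0 0 -1")

```text
clock: 3.65
eef_pos: [0.4287, 0.365, 0.0145]
tcp_rot: [[0.486, 0.874, -0.001], [0.874, -0.486, -0.001], [-0.001, -0.0, -1.0]]
contact_force: [-0.2, -0.3, -0.5]
width: 0.0855
grip_force: 0.0
```

Call:
carry_out(increments="0 0 0 0 0 0 0; 0 0 0 0 0 0 1; 0 0 0 0 0 0 1; 0 0 0 0 0 0 1; 0 0 0 0 0 0 1; 0 0 0 0 0 0 1; 0 0 0 0 0 0 1")

```text
clock: 4.53
eef_pos: [0.4298, 0.3659, 0.0163]
tcp_rot: [[0.487, 0.874, 0.002], [0.874, -0.487, 0.001], [0.002, 0.001, -1.0]]
contact_force: [-0.1, -1.0, 5.6]
width: 0.0388
grip_force: 61.9
```

Call:
carry_out(increments="0 0 0.01 0 0 0 1; 0 0 0.04 0 0 0 1; 0 0 0.08 0 0 0 1; 0 0 0.08 0 0 0 1")

```text
clock: 5.03
eef_pos: [0.4305, 0.367, 0.0985]
tcp_rot: [[0.486, 0.874, 0.005], [0.874, -0.487, 0.004], [0.005, 0.002, -1.0]]
contact_force: [-0.6, 0.5, -1.3]
width: 0.0385
grip_force: 61.1
```

Call:
carry_out(increments="0 -0.02 0.02 0 0 0.02 1; 0 -0.07 0.04 0 0 0.05 1; 0 -0.12 0.04 0 0 0.1 1; 0 -0.18 0.04 0 0 0.15 1; 0 -0.24 0.04 0 0 0.2 1; 0 -0.3 0.04 0 0 0.25 1; 0 -0.35 0.04 0 0 0.32 1; 0 -0.4 0.04 0 0 0.368 1")

```text
clock: 6.02
eef_pos: [0.4282, -0.0365, 0.1349]
tcp_rot: [[0.138, 0.99, -0.001], [0.99, -0.138, -0.0], [-0.0, -0.001, -1.0]]
contact_force: [1.0, 0.1, -1.0]
width: 0.0388
grip_force: 61.2
```

Call:
carry_out(increments="0.03 -0.005 0 0 0 0 1; 0.06 -0.005 0 0 0 0 1; 0.09 -0.005 0 0 0 0 1; 0.12 0 0 0 0 0 1; 0.12 0.01 0 0 0 0 1; 0.12 0.015 0 0 0 0 1; 0.12 0.015 0 0 0 0 1")

```text
clock: 6.9
eef_pos: [0.5479, -0.0191, 0.135]
tcp_rot: [[0.138, 0.99, -0.001], [0.99, -0.138, -0.0], [-0.0, -0.001, -1.0]]
contact_force: [0.5, -0.2, -1.2]
width: 0.0384
grip_force: 61.0
```

```bash
python3 wl.py 0.162 w2 | head -1; python3 - <<'E'
from h import *
a=cv2.imread("pics/w2.png"); t=imaging.get_image("top"); cv2.imwrite("pics/t2.png",t)
cr=cv2.resize(t[150:300,240:400],None,fx=3,fy=3)
o=np.hstack([cv2.resize(a,(320,240)),cv2.resize(cr,(400,375))[:240]]) if 0 else cv2.resize(a,(800,600))
cv2.imwrite("pics/w2b.png",o)
E
```

```text
[ 0.5482 -0.0196  0.1352] yaw 82.01
```

View pics/w2b.png

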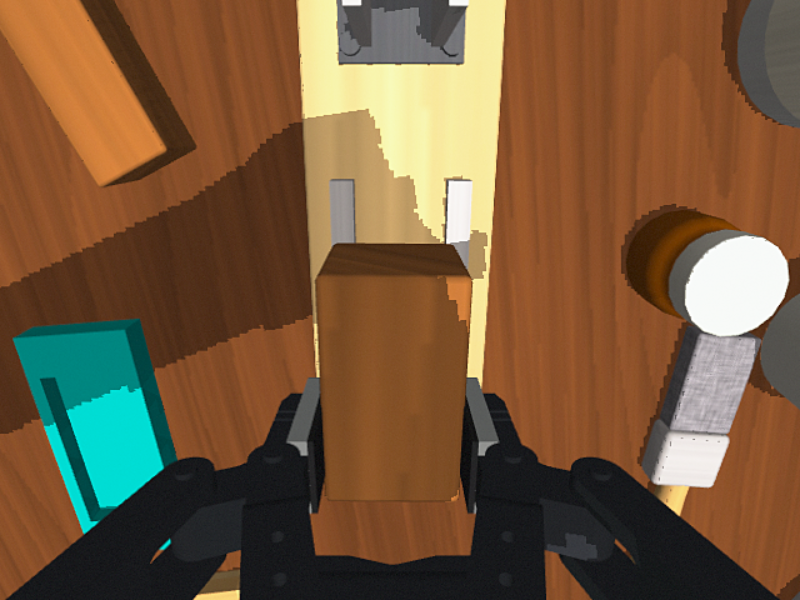

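Wrist view: block held straight, top face (317,276)–(458,500). Rail far ends are at (330–354,180) and (447–471,180), in the 1.25× picture.

```bash
python3 - <<'E'
from h import *
c=cam("wrist"); tx=np.array([np.cos(np.radians(82)),np.sin(np.radians(82))])
P=plane(c,np.array([(330,180),(354,180),(447,180),(471,180)])/1.25,.022)[:,:2]
print(P.round(4),"nest",(P.mean(0)-.045*tx).round(4))
for z in(.157,.159): 
 B=plane(c,np.array([(317,276),(471,276),(458,500),(323,500)])/1.25,z)[:,:2]
 print(B.round(4),"block",B.mean(0).round(4), cv2.minAreaRect(np.float32(B*1000)))
E
```

```text
[[0.524  0.0427]
 [0.5359 0.041 ]
 [0.5823 0.0345]
 [0.5943 0.0328]] nest [ 0.5528 -0.0068]
[[ 0.5347  0.0297]
 [ 0.5733  0.0242]
 [ 0.5633 -0.0448]
 [ 0.5233 -0.0392]] block [ 0.5486 -0.0075] ((548.2695922851562, -7.465728759765625), (69.91019439697266, 40.46841812133789), 81.78975677490234)
[[ 0.5351  0.0302]
 [ 0.573   0.0249]
 [ 0.5633 -0.043 ]
 [ 0.5238 -0.0375]] block [ 0.5488 -0.0064] ((548.439453125, -6.327827453613281), (68.75698852539062, 39.800865173339844), 81.78974151611328)
```

Call:
carry_out(increments="0.0042 0.001 -0.03 0 0 0 1; 0.0042 0.001 -0.055 0 0 0 1; 0.0042 0.001 -0.075 0 0 0 1; 0.0042 0.001 -0.09 0 0 0 1; 0.0042 0.001 -0.1 0 0 0 1; 0.0042 0.001 -0.106 0 0 0 1; 0.0042 0.001 -0.106 0 0 0 1")

```text
clock: 7.88
eef_pos: [0.5533, -0.0185, 0.0292]
tcp_rot: [[0.139, 0.99, -0.0], [0.99, -0.139, -0.0], [-0.0, -0.0, -1.0]]
contact_force: [-0.3, -0.6, -1.1]
width: 0.0391
grip_force: 61.1
```

```bash
python3 -c "
from h import *
s=monitor.state(); print(s['eef_pos'].round(4),s['contact_force'].round(1),s['moment'].round(2))"
```

```text
[ 0.5533 -0.0185  0.0292] [-0.3 -0.6 -1.1] [-0.03  0.    0.05]
```

Call:
carry_out(increments="0 0 -0.001 0 0 0 1; 0 0 -0.001 0 0 0 1; 0 0 -0.001 0 0 0 0; 0 0 -0.001 0 0 0 -1; 0 0 -0.001 0 0 0 -1; 0 0 -0.001 0 0 0 -1")

```text
clock: 8.62
eef_pos: [0.5533, -0.0186, 0.0284]
tcp_rot: [[0.14, 0.99, 0.0], [0.99, -0.14, -0.0], [-0.0, 0.0, -1.0]]
contact_force: [-0.3, 0.4, 1.1]
width: 0.0855
grip_force: 0.0
```

Call:
carry_out(increments="0 0 0.02 0 0 0 -1; 0 0 0.06 0 0 0 -1; 0 0 0.1 0 0 0 -1; -0.01 -0.03 0.13 0 0 0 -1; -0.01 -0.03 0.13 0 0 0 -1; -0.01 -0.03 0.13 0 0 0 -1")

```text
clock: 9.38
eef_pos: [0.5431, -0.0483, 0.1587]
tcp_rot: [[0.14, 0.99, 0.0], [0.99, -0.14, 0.0], [0.0, 0.0, -1.0]]
contact_force: [-0.0, 1.1, 0.4]
width: 0.0855
grip_force: 0.0
```

```bash
python3 wl.py 0.052 w3; python3 - <<'E'
from h import *
cv2.imwrite("pics/s3.png",imaging.get_image("scene"))
E
```

```text
[ 0.543  -0.0478  0.1581] yaw 82.02
(array([331., 149.]), array([560.1,   5.3,  45.4,  29. ,  81.3]))
(array([90., 35.]), array([431.3,  89.9,  57. ,  36.3, -72.7]))
```

View pics/w3.png

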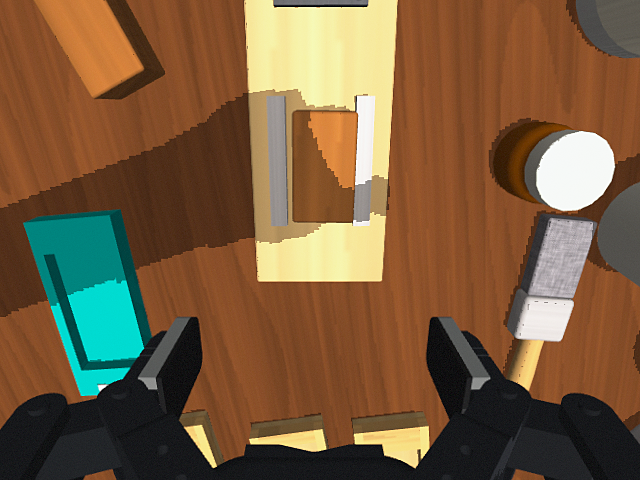

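The short block lies between the rails at px (325,166). Checking its centring and the knob's position.

```bash
python3 - <<'E'
from h import *
c=cam("wrist"); tx=np.array([np.cos(np.radians(82)),np.sin(np.radians(82))]); ty=np.array([-tx[1],tx[0]])
B=plane(c,[(292.5,111),(357.5,111),(357.5,222),(292,222)],.052)[:,:2]
R=plane(c,[(268,96),(286,96),(355.5,96),(375,96),(353,225),(370,225),(271,225),(288,225)],.022)[:,:2]
for n,P in(("B",B),("R",R)): print(n,P.mean(0).round(4),np.ptp(P@tx),np.ptp(P@ty))
d=B.mean(0)-R.mean(0); print("off x,y",d@tx,d@ty)
N=np.array([.5528,-.0055])
for h in np.linspace(0,1.75,8):
    a=1.3-h; p=N+tx*(.125+.12*np.sin(a)); print(round(h,2),p.round(4),round(.085+.12*np.cos(a),4))
# knob in scene+top
for n in("scene","top"):
    im=cv2.imread(f"pics/{n}0.png"); g=proj(cam(n),[[*(N+tx*(.125+.12*np.sin(1.3))),.117]])[0]; print(n,g)
    x,y=g.astype(int); m=cv2.inRange(im[y-25:y+25,x-25:x+25],(0,0,0),(45,45,45))
    k=max(cv2.findContours(m,0,1)[0],key=cv2.contourArea); print(np.array(cv2.minAreaRect(k)[0])+[x-25,y-25])
E
```

```text
B [ 0.5542 -0.0044] 0.06894418786546738 0.042534425771820206
R [ 0.552 -0.005] 0.08910958077158353 0.07223940402539497
off x,y 0.0009034306820758513 -0.0020889841559041857
0.0 [0.5863 0.2328] 0.1171
0.25 [0.5847 0.2214] 0.1447
0.5 [0.5822 0.2035] 0.1686
0.75 [0.5789 0.1804] 0.1873
1.0 [0.5751 0.1534] 0.1996
1.25 [0.571  0.1242] 0.2049
1.5 [0.5669 0.0947] 0.2026
1.75 [0.5629 0.0666] 0.1931
scene [409.54825208 265.72784033]
[409.15000153 266.95000076]
top [243.14661879 209.30326893]
[242.57692337 209.61538315]
```

Call:
carry_out(increments="0 0 0.06 0 0 0 -1; 0 0 0.12 0 0 0 -1; 0.01 0.03 0.15 0 0 0 -1; 0.02 0.09 0.15 0 0 0 -1; 0.03 0.15 0.15 0 0 0 -1; 0.04 0.21 0.15 0 0 0 -1; 0.043 0.26 0.15 0 0 0 -1; 0.043 0.281 0.15 0 0 0 -1")

```text
clock: 10.48
eef_pos: [0.5845, 0.2376, 0.307]
tcp_rot: [[0.133, 0.991, -0.003], [0.991, -0.133, 0.002], [0.001, -0.003, -1.0]]
contact_force: [-0.5, 0.2, -1.1]
width: 0.0853
grip_force: 0.0
```

Call:
carry_out(increments="0 0 -0.04 0 0 0 -1; 0 0 -0.09 0 0 0 -1; 0 0 -0.14 0 0 0 -1; 0 0 -0.18 0 0 0 -1; 0 0 -0.213 0 0 0 -1; 0 0 -0.213 0 0 0 -1; 0 0 -0.213 0 0 0 -1")

```text
clock: 11.35
eef_pos: [0.5865, 0.2336, 0.0961]
tcp_rot: [[0.139, 0.99, 0.001], [0.99, -0.139, 0.001], [0.001, 0.0, -1.0]]
contact_force: [0.9, -0.1, 0.2]
width: 0.0852
grip_force: 0.0
```

```bash
python3 wl.py 0.117 w4
```

```text
[0.5869 0.2335 0.0967] yaw 82.01
(array([211., 399.]), array([542.8, 214.6,  63.8,  25.6,  82.2]))
(array([319., 233.]), array([585.4, 261.1, 244.5, 167.7,  -7.9]))
```

View pics/w4.png

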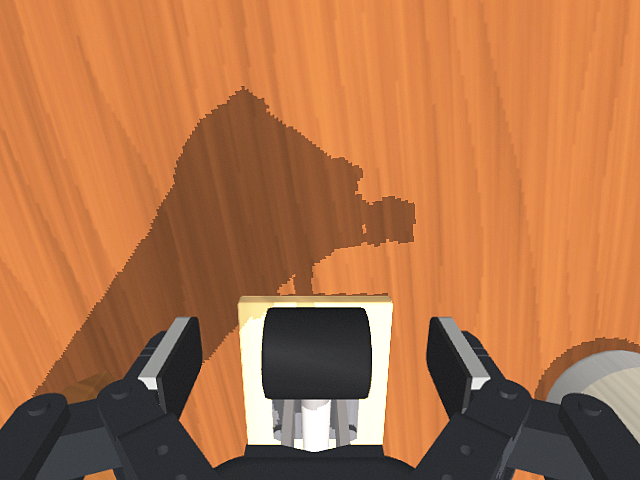

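Call:
carry_out(increments="0 0 0 0 0 0 0.3; 0 0 0 0 0 0 1; 0 0 0 0 0 0 1; 0 0 0 0 0 0 1; 0 0 0 0 0 0 1; 0 0 0 0 0 0 1")

```text
clock: 12.15
eef_pos: [0.5871, 0.2323, 0.0962]
tcp_rot: [[0.14, 0.99, 0.002], [0.99, -0.14, 0.0], [0.0, 0.002, -1.0]]
contact_force: [1.0, -1.3, 5.6]
width: 0.0351
grip_force: 61.1
```

Call:
carry_out(increments="-0.0007 -0.0049 0.0142 0 0 0 1; -0.0016 -0.0114 0.0276 0 0 0 1; -0.0028 -0.0196 0.0401 0 0 0 1; -0.0041 -0.0293 0.0515 0 0 0 1; -0.0056 -0.0402 0.0616 0 0 0 1; -0.0074 -0.0524 0.0702 0 0 0 1; -0.0092 -0.0655 0.0772 0 0 0 1; -0.0092 -0.0655 0.0772 0 0 0 1")

```text
clock: 13.15
eef_pos: [0.5779, 0.167, 0.1724]
tcp_rot: [[0.14, 0.99, 0.002], [0.99, -0.14, 0.002], [0.002, 0.002, -1.0]]
contact_force: [6.1, 0.6, -3.1]
width: 0.0351
grip_force: 62.3
```

Call:
carry_out(increments="-0.002 -0.0139 0.0053 0 0 0 1; -0.004 -0.0283 0.0089 0 0 0 1; -0.0061 -0.0431 0.0106 0 0 0 1; -0.0081 -0.0579 0.0104 0 0 0 1; -0.0102 -0.0726 0.0083 0 0 0 1; -0.0122 -0.0869 0.0044 0 0 0 1; -0.0146 -0.1038 -0.0029 0 0 0 1; -0.0146 -0.1038 -0.0029 0 0 0 1")

```text
clock: 14.15
eef_pos: [0.5629, 0.0598, 0.1684]
tcp_rot: [[0.142, 0.99, 0.0], [0.99, -0.142, -0.002], [-0.002, 0.001, -1.0]]
contact_force: [6.5, -3.7, -4.0]
width: 0.0352
grip_force: 68.8
```

Call:
carry_out(increments="0 0 0 0 0 0 0; 0 0 0 0 0 0 -1; 0 0 0 0 0 0 -1; 0 0 0 0 0 0 -1; 0 0 0.05 0 0 0 -1; 0 0 0.1 0 0 0 -1; 0 0 0.15 0 0 0 -1; 0 0 0.15 0 0 0 -1")

```text
clock: 15.15
eef_pos: [0.5643, 0.0642, 0.3239]
tcp_rot: [[0.139, 0.99, 0.008], [0.99, -0.139, 0.0], [0.001, 0.008, -1.0]]
contact_force: [-0.1, 0.4, -0.2]
width: 0.0855
grip_force: 0.0
```

Call:
carry_out(increments="0 0 0 0 0 0 -1; 0 0 0 0 0 0 -1; 0 0 0 0 0 0 -1; 0 0 0 0 0 0 -1; 0 0 0 0 0 0 -1; 0 0 0 0 0 0 -1; 0 0 0 0 0 0 -1; 0 0 0 0 0 0 -1")

```text
clock: 16.15
eef_pos: [0.5625, 0.0631, 0.3196]
tcp_rot: [[0.14, 0.99, 0.0], [0.99, -0.14, -0.0], [-0.0, 0.0, -1.0]]
contact_force: [-0.5, -1.0, 0.1]
width: 0.0851
grip_force: 0.0
```

```bash
python3 wl.py 0.052 w5|head -1; python3 - <<'E'
from h import *
a=cv2.imread("pics/w5.png"); s=imaging.get_image("scene")
cv2.imwrite("pics/c5.png",np.hstack([cv2.resize(a,(400,300)),cv2.resize(s[200:350,220:420],(400,300))]))
E
```

```text
[0.5625 0.0631 0.3196] yaw 81.98
```

View pics/c5.png

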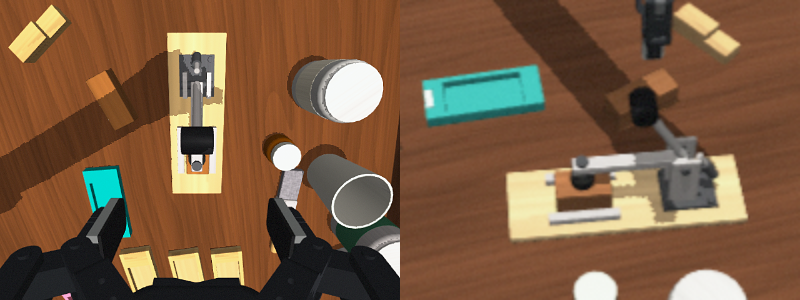

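The clamp is shut: bar level over the block, stamp down, knob over the nest, hand clear above. Now swing it back.

Call:
carry_out(increments="0 0 0 0 0 0 -1; 0 0 0 0 0 0 -1; 0 0 0 0 0 0 -1; 0 0.003 -0.05 0 0 0 -1; 0 0.003 -0.1 0 0 0 -1; 0 0.003 -0.13 0 0 0 -1; 0 0.003 -0.15 0 0 0 -1; 0 0.003 -0.15 0 0 0 -1")

```text
clock: 17.25
eef_pos: [0.562, 0.066, 0.1687]
tcp_rot: [[0.14, 0.99, -0.002], [0.99, -0.14, 0.0], [-0.0, -0.002, -1.0]]
contact_force: [-0.0, 0.4, 0.2]
width: 0.0856
grip_force: 0.0
```

Call:
carry_out(increments="0 0 0 0 0 0 0; 0 0 0 0 0 0 1; 0 0 0 0 0 0 1; 0 0 0 0 0 0 1; 0 0 0 0 0 0 1; 0 0 0 0 0 0 1")

```text
clock: 18.0
eef_pos: [0.5638, 0.0659, 0.1709]
tcp_rot: [[0.14, 0.99, 0.003], [0.99, -0.14, -0.0], [0.0, 0.003, -1.0]]
contact_force: [1.3, -1.2, 6.2]
width: 0.0354
grip_force: 63.2
```

Call:
carry_out(increments="0.0019 0.0139 0.0056 0 0 0 1; 0.004 0.0281 0.0095 0 0 0 1; 0.006 0.0429 0.0116 0 0 0 1; 0.0081 0.0576 0.0118 0 0 0 1; 0.0102 0.0725 0.0101 0 0 0 1; 0.0122 0.0868 0.0065 0 0 0 1; 0.0141 0.1007 0.0012 0 0 0 1")

```text
clock: 18.88
eef_pos: [0.5774, 0.1634, 0.1716]
tcp_rot: [[0.142, 0.99, 0.001], [0.99, -0.142, -0.006], [-0.006, 0.002, -1.0]]
contact_force: [0.2, -7.2, 5.9]
width: 0.0352
grip_force: 63.6
```

Call:
carry_out(increments="0.0018 0.0132 -0.007 0 0 0 1; 0.0036 0.0253 -0.0156 0 0 0 1; 0.0051 0.0362 -0.0257 0 0 0 1; 0.0064 0.0459 -0.0371 0 0 0 1; 0.0076 0.0542 -0.0496 0 0 0 1; 0.0085 0.0607 -0.063 0 0 0 1; 0.0092 0.0655 -0.0772 0 0 0 1; 0.0092 0.0655 -0.0772 0 0 0 1")

```text
clock: 19.88
eef_pos: [0.5871, 0.2324, 0.092]
tcp_rot: [[0.14, 0.99, 0.001], [0.99, -0.14, 0.001], [0.001, 0.001, -1.0]]
contact_force: [7.4, -0.4, -3.4]
width: 0.0354
grip_force: 65.4
```

Call:
carry_out(increments="0 0 0 0 0 0 0; 0 0 0 0 0 0 -1; 0 0 0 0 0 0 -1; 0 0 0 0 0 0 -1; 0 0 0.05 0 0 0 -1; 0 0 0.11 0 0 0 -1; 0 0 0.17 0 0 0 -1; 0 0 0.215 0 0 0 -1")

```text
clock: 20.88
eef_pos: [0.5859, 0.2328, 0.3117]
tcp_rot: [[0.139, 0.99, 0.003], [0.99, -0.139, 0.001], [0.001, 0.002, -1.0]]
contact_force: [0.5, -0.9, -0.2]
width: 0.0853
grip_force: 0.0
```

Call:
carry_out(increments="-0.01 -0.06 0 0 0 0 -1; -0.02 -0.12 0 0 0 0 -1; -0.03 -0.18 0 0 0 0 -1; -0.04 -0.24 0 0 0 0 -1; -0.043 -0.275 -0.02 0 0 0 -1; -0.043 -0.28 -0.08 0 0 0 -1; -0.043 -0.28 -0.13 0 0 0 -1; -0.043 -0.28 -0.15 0 0 0 -1")

```text
clock: 21.88
eef_pos: [0.5411, -0.0478, 0.1562]
tcp_rot: [[0.14, 0.99, -0.004], [0.99, -0.14, 0.001], [0.0, -0.004, -1.0]]
contact_force: [-0.3, -0.3, 1.1]
width: 0.0852
grip_force: 0.0
```

```bash
python3 wl.py 0.052 w6; python3 - <<'E'
from h import *
a=cv2.imread("pics/w6.png"); s=imaging.get_image("top")
cv2.imwrite("pics/t6.png",s)
cv2.imwrite("pics/c6.png",np.hstack([cv2.resize(a,(400,300)),cv2.resize(s[180:330,180:380],(400,300))]))
E
```

```text
[ 0.5408 -0.0475  0.1552] yaw 81.99
(array([335., 151.]), array([560. ,   4.6,  46.3,  29.3,  81.4]))
(array([93., 35.]), array([431.3,  89.8,  56.7,  36.3, -72.6]))
```

View pics/c6.png

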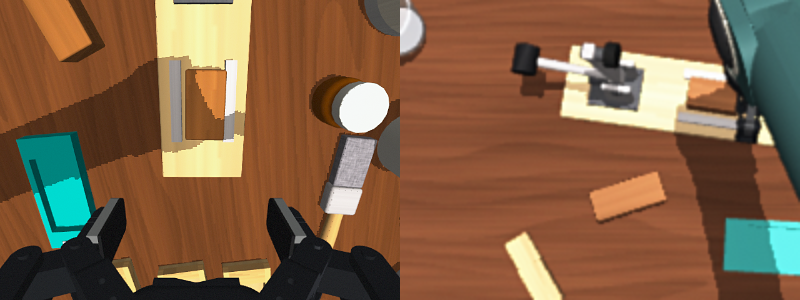

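The handle is right back and the short block is still in the nest. Pick it up and carry it to the short slot at (0.3845,-0.3013).

Call:
carry_out(increments="0.0125 0.029 -0.02 0 0 0 -1; 0.0125 0.029 -0.06 0 0 0 -1; 0.0125 0.029 -0.09 0 0 0 -1; 0.0125 0.029 -0.11 0 0 0 -1; 0.0125 0.029 -0.127 0 0 0 -1; 0.0125 0.029 -0.127 0 0 0 -1; 0.0125 0.029 -0.127 0 0 0 -1; 0.0125 0.029 -0.127 0 0 0 0")

```text
clock: 22.98
eef_pos: [0.556, -0.0187, 0.0325]
tcp_rot: [[0.14, 0.99, 0.002], [0.99, -0.14, -0.0], [0.0, 0.002, -1.0]]
contact_force: [-0.9, 0.3, 0.1]
width: 0.0699
grip_force: 0.0
```

Call:
carry_out(increments="0 0 0 0 0 0 1; 0 0 0 0 0 0 1; 0 0 0 0 0 0 1; 0 0 0 0 0 0 1; 0 0 0 0 0 0 1; 0 0 0.01 0 0 0 1; 0 0 0.04 0 0 0 1; 0 0 0.08 0 0 0 1")

```text
clock: 23.98
eef_pos: [0.5542, -0.0187, 0.1118]
tcp_rot: [[0.139, 0.99, -0.003], [0.99, -0.139, 0.0], [0.0, -0.003, -1.0]]
contact_force: [0.0, -0.2, -1.1]
width: 0.0388
grip_force: 61.3
```

Call:
carry_out(increments="-0.02 -0.05 0.01 0 0 0 1; -0.04 -0.1 0.01 0 0 0 1; -0.06 -0.15 0.01 0 0 0 1; -0.08 -0.2 0.01 0 0 0.05 1; -0.11 -0.25 0.01 0 0 0.1 1; -0.14 -0.29 0.01 0 0 0.15 1; -0.168 -0.296 0.01 0 0 0.183 1; -0.168 -0.296 0.01 0 0 0.183 1")

```text
clock: 24.98
eef_pos: [0.3846, -0.3158, 0.1214]
tcp_rot: [[-0.039, 0.999, -0.002], [0.999, 0.039, 0.0], [0.0, -0.002, -1.0]]
contact_force: [0.1, -0.2, -1.1]
width: 0.0391
grip_force: 61.4
```

```bash
python3 wl.py 0.15 w7|head -1; python3 -c "
from h import *
cv2.imwrite('pics/w7b.png',cv2.resize(cv2.imread('pics/w7.png'),(800,600)))"
```

```text
[ 0.3865 -0.3151  0.1218] yaw 92.34
```

View pics/w7b.png

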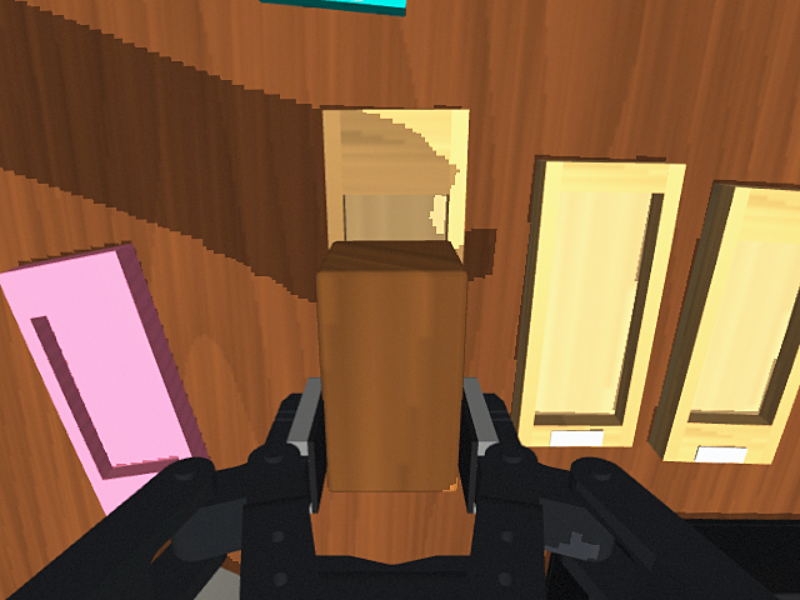

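Held short block at (392,380) in the 1.25× view. Below it the short tray's far end is at row 109 and its slot edge at row 195, columns 343–449.

```bash
python3 - <<'E'
from h import *
c=cam("wrist"); tx=np.array([np.cos(np.radians(92.4)),np.sin(np.radians(92.4))])
T=plane(c,np.array([(322,109),(469,108)])/1.25,.018)[:,:2]; print(T,"tray c",T.mean(0)-.08*tx)
S=plane(c,np.array([(343.5,195),(449,195)])/1.25,.018)[:,:2]; print(S,"slot c",S.mean(0)-.041*tx)
B=plane(c,np.array([(317,272),(467,271),(459,491),(328,492)])/1.25,.142)[:,:2]; print(B.mean(0),cv2.minAreaRect(np.float32(B*1000)))
E
```

```text
[[ 0.34844617 -0.22423127]
 [ 0.41678559 -0.22099809]] tray c [ 0.38596593 -0.30254451]
[[ 0.35891456 -0.26350301]
 [ 0.41047385 -0.26139235]] slot c [ 0.38641111 -0.30341172]
[ 0.38453884 -0.30123389] ((384.4193115234375, -301.2132568359375), (39.46379089355469, 68.66907501220703), 2.898791551589966)
```

Call:
carry_out(increments="0.001 -0.0015 -0.03 0 0 0 1; 0.001 -0.0015 -0.06 0 0 0 1; 0.001 -0.0015 -0.08 0 0 0 1; 0.001 -0.0015 -0.088 0 0 0 1; 0.001 -0.0015 -0.093 0 0 0 1; 0.001 -0.0015 -0.0945 0 0 0 1; 0.001 -0.0015 -0.0945 0 0 0 1")

```text
clock: 25.9
eef_pos: [0.3887, -0.3164, 0.0276]
tcp_rot: [[-0.043, 0.999, 0.001], [0.999, 0.043, -0.001], [-0.001, 0.001, -1.0]]
contact_force: [0.1, 0.1, -1.0]
width: 0.0387
grip_force: 61.4
```

```bash
python3 -c "
from h import *
s=monitor.state(); print(s['eef_pos'].round(4),s['contact_force'].round(1),s['moment'].round(2))"
```

```text
[ 0.3887 -0.3164  0.0276] [ 0.1  0.1 -1. ] [0.02 0.05 0.02]
```

Call:
carry_out(increments="-0.001 0 -0.001 0 0 0 1; -0.001 0 -0.002 0 0 0 1; -0.001 0 -0.002 0 0 0 1; -0.001 0 -0.002 0 0 0 1")

```text
clock: 26.4
eef_pos: [0.3874, -0.3165, 0.0262]
tcp_rot: [[-0.043, 0.999, -0.0], [0.999, 0.043, -0.001], [-0.001, -0.0, -1.0]]
contact_force: [-2.4, 1.0, 10.0]
width: 0.0386
grip_force: 62.7
```

Contact came at the predicted floor height, so release and lift to look.

Call:
carry_out(increments="0 0 0.001 0 0 0 1; 0 0 0.001 0 0 0 0; 0 0 0.001 0 0 0 -1; 0 0 0.001 0 0 0 -1; 0 0 0.001 0 0 0 -1; 0 0 0.04 0 0 0 -1; 0 0 0.1 0 0 0 -1; 0 -0.04 0.15 0 0 0 -1")

```text
clock: 27.4
eef_pos: [0.3882, -0.3528, 0.176]
tcp_rot: [[-0.049, 0.999, 0.0], [0.999, 0.049, 0.001], [0.001, 0.0, -1.0]]
contact_force: [1.3, -1.5, -1.0]
width: 0.0854
grip_force: 0.0
```

Call:
carry_out(increments="0 0 0.02 0 0 0 -1; 0 0 0.02 0 0 0 -1; 0 0 0.02 0 0 0 -1")

```text
clock: 27.78
eef_pos: [0.3866, -0.3544, 0.1927]
tcp_rot: [[-0.044, 0.999, -0.001], [0.999, 0.044, 0.001], [0.001, -0.001, -1.0]]
contact_force: [-0.2, 0.6, -0.2]
width: 0.0855
grip_force: 0.0
```

```bash
python3 wl.py 0.046 w8; python3 - <<'E'
from meas import *
a=cv2.imread("pics/w8.png"); s=imaging.get_image("top"); cv2.imwrite("pics/t8.png",s)
for b in blocks(s,cam("top")): print("top",b)
q=imaging.get_image("scene")
cv2.imwrite("pics/c8.png",np.hstack([cv2.resize(a,(400,300)),cv2.resize(q[220:370,100:300],(400,300))]))
E
```

```text
[ 0.3866 -0.3542  0.1925] yaw 92.51
top (array([293., 277.]), array([420.9, 110.7,  92.5,  38.3, -72.1]))
top (array([ 77., 192.]), array([659.7, 701.7, 434.8, 134.9,   2.8]))
```

View pics/c8.png

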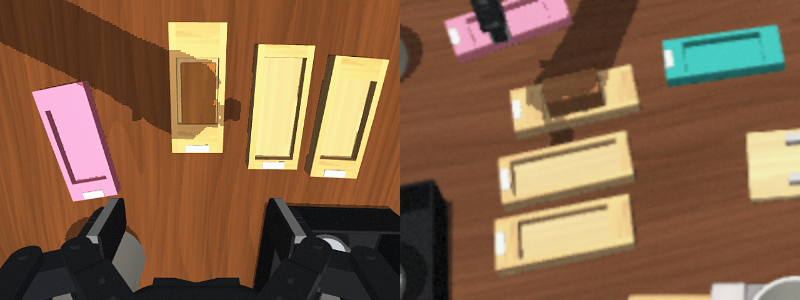

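The short block lies flat in its slot, and the middle one is unmoved at top px (293,277). Next, the middle block.

Call:
carry_out(increments="0.02 0.04 0.01 0 0 0.03 -1; 0.04 0.09 0.01 0 0 0.06 -1; 0.046 0.15 0.01 0 0 0.1 -1; 0.046 0.21 0.01 0 0 0.13 -1; 0.046 0.27 0.01 0 0 0.17 -1; 0.046 0.33 0.01 0 0 0.2 -1; 0.046 0.39 0.01 0 0 0.24 -1; 0.046 0.427 0.01 0 0 0.269 -1")

```text
clock: 28.92
eef_pos: [0.4324, 0.0749, 0.2036]
tcp_rot: [[-0.312, 0.95, -0.0], [0.95, 0.312, 0.001], [0.001, -0.0, -1.0]]
contact_force: [0.8, -0.3, -0.1]
width: 0.0858
grip_force: 0.0
```

Call:
carry_out(increments="0 0 0 0 0 0 -1; 0 0 0 0 0 0 -1; 0 0 0 0 0 0 -1")

```text
clock: 29.3
eef_pos: [0.4332, 0.0705, 0.2035]
tcp_rot: [[-0.305, 0.952, -0.001], [0.952, 0.305, -0.0], [-0.0, -0.001, -1.0]]
contact_force: [0.6, -0.9, -0.1]
width: 0.0854
grip_force: 0.0
```

```bash
python3 wl.py 0.04 w9; python3 -c "
from h import *
cv2.imwrite('pics/w9b.png',cv2.resize(cv2.imread('pics/w9.png'),(800,600)))"
```

```text
[0.4333 0.0705 0.2036] yaw 107.74
```

View pics/w9b.png

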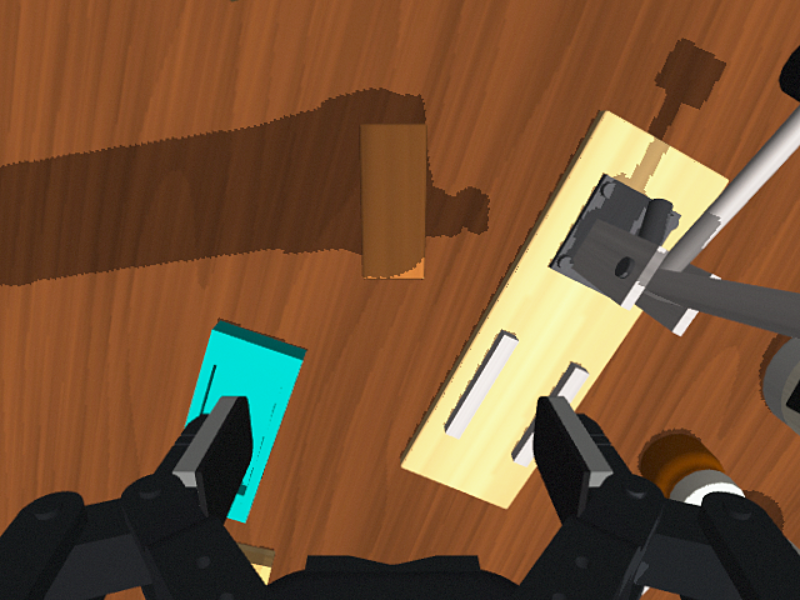

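The middle block's top face spans (361,125)–(426,278) in this 1.25× view. The handle is back and the rails are at (480,385) and (550,415).

```bash
python3 - <<'E'
from h import *
c=cam("wrist"); a=np.radians(107.9); tx=np.array([np.cos(a),np.sin(a)])
B=plane(c,np.array([(361,124.5),(426,124.5),(425,278.5),(361.5,278.5)])/1.25,.04)[:,:2]; m=B.mean(0)
print(m,cv2.minAreaRect(np.float32(B*1000)))
g=m-.018*tx; print("grasp",g, "delta",g-monitor.state()["eef_pos"][:2])
E
```

```text
[0.42015607 0.1081944 ] ((420.1048583984375, 108.17979431152344), (40.67485046386719, 93.52375793457031), 17.745059967041016)
grasp [0.42568848 0.0910657 ] delta [-0.00760798  0.02053573]
```

Call:
carry_out(increments="-0.0073 0.0215 -0.05 0 0 0 -1; -0.0073 0.0215 -0.1 0 0 0 -1; -0.0073 0.0215 -0.14 0 0 0 -1; -0.0073 0.0215 -0.165 0 0 0 -1; -0.0073 0.0215 -0.18 0 0 0 -1; -0.0073 0.0215 -0.186 0 0 0 -1; -0.0073 0.0215 -0.186 0 0 0 -1; -0.0073 0.0215 -0.186 0 0 0 0")

```text
clock: 30.35
eef_pos: [0.4267, 0.0933, 0.0187]
tcp_rot: [[-0.307, 0.952, 0.002], [0.952, 0.307, 0.0], [-0.0, 0.002, -1.0]]
contact_force: [0.0, -0.4, 0.5]
width: 0.0698
grip_force: 0.0
```

Call:
carry_out(increments="0 0 0 0 0 0 1; 0 0 0 0 0 0 1; 0 0 0 0 0 0 1; 0 0 0 0 0 0 1; 0 0 0 0 0 0 1; 0 0 0 0 0 0 1")

```text
clock: 31.1
eef_pos: [0.4265, 0.0932, 0.0187]
tcp_rot: [[-0.307, 0.952, 0.001], [0.952, 0.307, -0.001], [-0.001, 0.001, -1.0]]
contact_force: [-0.8, -0.2, 7.2]
width: 0.0391
grip_force: 60.6
```

Call:
carry_out(increments="0 0 0.01 0 0 0 1; 0 0 0.05 0 0 0 1; 0 0 0.09 0 0 0 1; 0 0 0.12 0 0 0 1; 0 0 0.12 0 0 0 1")

```text
clock: 31.72
eef_pos: [0.4273, 0.0933, 0.1399]
tcp_rot: [[-0.306, 0.952, 0.005], [0.952, 0.306, -0.0], [-0.002, 0.004, -1.0]]
contact_force: [0.2, -0.3, -1.4]
width: 0.0387
grip_force: 60.7
```

Call:
carry_out(increments="0 -0.04 0 0 0 -0.08 1; 0 -0.08 0 0 0 -0.18 1; 0 -0.12 0 0 0 -0.28 1; 0.02 -0.143 0 0 0 -0.38 1; 0.06 -0.143 0 0 0 -0.45 1; 0.1 -0.13 0 0 0 -0.45 1; 0.122 -0.1156 0 0 0 -0.45 1; 0.1235 -0.1156 0 0 0 -0.45 1")

```text
clock: 32.72
eef_pos: [0.5497, -0.0208, 0.1367]
tcp_rot: [[0.135, 0.991, -0.001], [0.991, -0.135, 0.001], [0.001, -0.002, -1.0]]
contact_force: [-0.7, 0.4, -1.9]
width: 0.0389
grip_force: 60.7
```

Call:
carry_out(increments="0 0 0 0 0 0 1; 0 0 0 0 0 0 1; 0 0 0 0 0 0 1")

```text
clock: 33.1
eef_pos: [0.5489, -0.0231, 0.1379]
tcp_rot: [[0.138, 0.99, -0.0], [0.99, -0.138, -0.001], [-0.001, -0.0, -1.0]]
contact_force: [0.8, -0.1, -1.4]
width: 0.0389
grip_force: 60.7
```

```bash
python3 wl.py 0.16 w10|head -1; python3 -c "
from h import *
s=monitor.state();print(s['width'])
cv2.imwrite('pics/w10b.png',cv2.resize(cv2.imread('pics/w10.png'),(800,600)))"
```

```text
[ 0.5491 -0.023   0.138 ] yaw 82.05
0.03885121331990244
```

View pics/w10b.png

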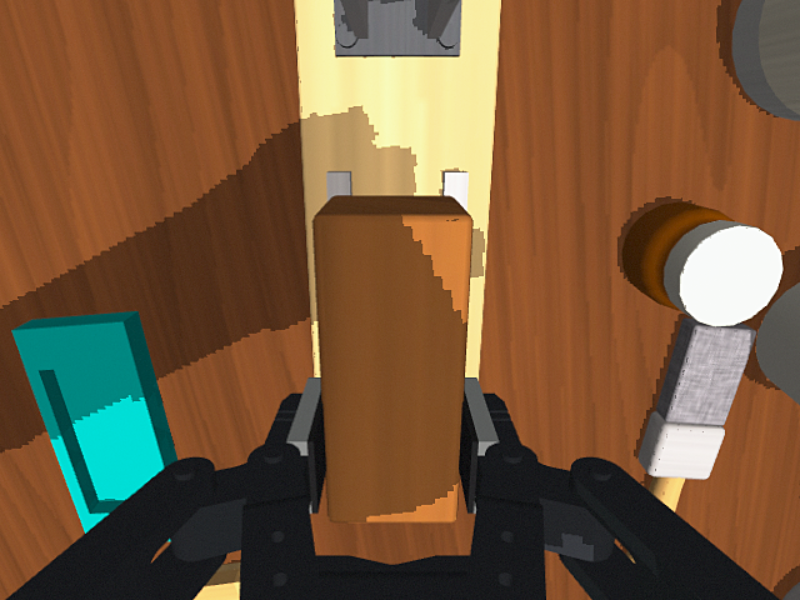

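Wrist view: middle block held straight, top face (314,216)–(457,522). Rail far ends are at (328–351,171) and (444–468,171).

```bash
python3 - <<'E'
from h import *
c=cam("wrist"); tx=np.array([np.cos(np.radians(82)),np.sin(np.radians(82))])
P=plane(c,np.array([(328,171),(351,171),(444,171),(468,171)])/1.25,.022)[:,:2]
print("nest",(P.mean(0)-.045*tx).round(4))
B=plane(c,np.array([(314,215),(472,215),(457.5,522),(327.5,521)])/1.25,.1593)[:,:2]
print("block",B.mean(0).round(4), cv2.minAreaRect(np.float32(B*1000)))
E
```

```text
nest [ 0.5527 -0.0054]
block [ 0.5499 -0.0072] ((550.255615234375, -7.144336700439453), (93.82201385498047, 39.849090576171875), 81.598388671875)
```

Call:
carry_out(increments="0.0018 0.0015 -0.03 0 0 0 1; 0.0018 0.0015 -0.055 0 0 0 1; 0.0018 0.0015 -0.075 0 0 0 1; 0.0018 0.0015 -0.09 0 0 0 1; 0.0018 0.0015 -0.1 0 0 0 1; 0.0018 0.0015 -0.105 0 0 0 1; 0.0018 0.0015 -0.1065 0 0 0 1; 0.0018 0.0015 -0.1065 0 0 0 1")

```text
clock: 34.15
eef_pos: [0.5516, -0.0208, 0.0317]
tcp_rot: [[0.138, 0.99, 0.001], [0.99, -0.138, -0.0], [-0.0, 0.001, -1.0]]
contact_force: [-0.6, 0.7, -1.3]
width: 0.0391
grip_force: 60.7
```

Call:
carry_out(increments="0 0 0 0 0 0 1; 0 0 0 0 0 0 1")

```text
clock: 34.4
eef_pos: [0.5515, -0.0209, 0.0317]
tcp_rot: [[0.138, 0.99, 0.001], [0.99, -0.138, -0.0], [-0.0, 0.001, -1.0]]
contact_force: [0.3, -0.2, -0.8]
width: 0.0386
grip_force: 60.7
```

Call:
carry_out(increments="0 0 -0.001 0 0 0 1; 0 0 -0.001 0 0 0 1; 0 0 -0.001 0 0 0 0; 0 0 -0.001 0 0 0 -1; 0 0 -0.001 0 0 0 -1; 0 0 -0.001 0 0 0 -1; 0 0 0.03 0 0 0 -1; 0 0 0.09 0 0 0 -1")

```text
clock: 35.4
eef_pos: [0.5496, -0.0209, 0.1204]
tcp_rot: [[0.137, 0.991, -0.005], [0.991, -0.137, 0.001], [0.0, -0.005, -1.0]]
contact_force: [1.5, 0.2, 1.9]
width: 0.0854
grip_force: 0.0
```

Call:
carry_out(increments="0 0 0.03 0 0 0 -1; -0.01 -0.03 0.04 0 0 0 -1; -0.01 -0.03 0.04 0 0 0 -1; -0.01 -0.03 0.04 0 0 0 -1")

```text
clock: 35.9
eef_pos: [0.5411, -0.0505, 0.1612]
tcp_rot: [[0.138, 0.99, -0.0], [0.99, -0.138, 0.0], [0.0, -0.0, -1.0]]
contact_force: [-0.3, -0.4, -0.6]
width: 0.0857
grip_force: 0.0
```

```bash
cat > nestchk.py <<'E'
import sys
from meas import *
def inreg(C,yaw,hx,hy,z,zt,name,smin=110):
    c=cam("wrist"); im=imaging.get_image("wrist"); cv2.imwrite(f"pics/{name}.png",im)
    a=np.radians(yaw); tx=np.array([np.cos(a),np.sin(a)]); ty=np.array([-tx[1],tx[0]])
    q=[[*(C+i*hx*tx+j*hy*ty),z] for i,j in((1,1),(1,-1),(-1,-1),(-1,1))]
    m=np.zeros((480,640),np.uint8); cv2.fillPoly(m,[proj(c,q).round().astype(int)],255)
    s=cv2.cvtColor(im,cv2.COLOR_BGR2HSV)
    m&=cv2.inRange(s,(0,smin,0),(20,255,255)); m=cv2.morphologyEx(m,cv2.MORPH_OPEN,np.ones((5,5)))
    k=max(cv2.findContours(m,0,1)[0],key=cv2.contourArea); r=rect(c,k,zt); d=r[:2]/1000-C
    st=monitor.state(); print(st["eef_pos"].round(4),r,"off x,y mm",(d@tx*1000).round(1),(d@ty*1000).round(1))
if __name__=="__main__": inreg(np.array([.5526,-.0055]),82,.07,.03,.052,.052,sys.argv[1])
E
python3 nestchk.py w11; python3 -c "
from meas import *
print([b for b in blocks(imaging.get_image('top'),cam('top'))])"
```

```text
[ 0.5411 -0.05    0.161 ] [547.6  -5.3  99.3  48.8  81.3] off x,y mm -0.5 5.0
[(array([ 77., 192.]), array([659.7, 701.7, 434.8, 134.9,   2.8]))]
```

```bash
python3 - <<'E'
from h import *
im=cv2.imread("pics/w11.png"); h=cv2.cvtColor(im,cv2.COLOR_BGR2HSV); c=cam("wrist")
tx=np.array([np.cos(np.radians(82)),np.sin(np.radians(82))]); ty=np.array([-tx[1],tx[0]]); N=np.array([.5526,-.0055])
for sx in(-.03,0.03):
  ys=np.arange(-.034,.0341,.002)
  p=proj(c,[[*(N+sx*tx+y*ty),.052] for y in ys]).round().astype(int)
  print(sx,[(int(y*1000),*h[v,u].tolist()) for y,(u,v) in zip(ys,p)])
xs=np.r_[np.arange(-.056,-.04,.002),np.arange(.04,.056,.002)]
p=proj(c,[[*(N+x*tx),.052] for x in xs]).round().astype(int)
print([(int(x*1000),*h[v,u].tolist()) for x,(u,v) in zip(xs,p)])
E
```

```text
-0.03 [(-34, 16, 132, 158), (-32, 26, 94, 255), (-30, 175, 11, 143), (-27, 8, 14, 149), (-25, 9, 16, 156), (-23, 9, 16, 155), (-21, 12, 17, 150), (-19, 150, 3, 98), (-17, 13, 181, 121), (-15, 14, 181, 128), (-13, 13, 182, 125), (-11, 13, 174, 129), (-9, 14, 192, 126), (-7, 13, 182, 129), (-5, 14, 183, 128), (-3, 14, 180, 123), (-1, 13, 182, 125), (0, 14, 184, 122), (2, 13, 173, 124), (4, 13, 184, 122), (6, 14, 189, 124), (8, 14, 176, 132), (10, 13, 176, 129), (12, 13, 178, 130), (14, 13, 177, 128), (16, 13, 176, 123), (18, 14, 186, 118), (20, 13, 174, 101), (22, 18, 122, 182), (24, 4, 12, 145), (26, 12, 17, 150), (28, 13, 12, 152), (30, 19, 13, 154), (32, 8, 14, 149), (34, 19, 131, 189)]
0.03 [(-34, 25, 97, 247), (-32, 25, 95, 248), (-30, 160, 3, 245), (-27, 15, 6, 248), (-25, 40, 3, 248), (-23, 15, 2, 247), (-21, 15, 6, 247), (-19, 120, 8, 34), (-17, 13, 183, 190), (-15, 14, 182, 216), (-13, 14, 182, 211), (-11, 14, 183, 212), (-9, 14, 187, 207), (-7, 13, 180, 211), (-5, 14, 179, 217), (-3, 13, 184, 212), (-1, 13, 183, 210), (0, 13, 180, 207), (2, 14, 181, 204), (4, 14, 182, 205), (6, 14, 182, 211), (8, 14, 181, 213), (10, 14, 184, 214), (12, 14, 174, 114), (14, 13, 185, 120), (16, 14, 179, 117), (18, 13, 185, 109), (20, 13, 178, 83), (22, 19, 123, 164), (24, 8, 13, 154), (26, 4, 13, 159), (28, 4, 13, 159), (30, 10, 14, 161), (32, 4, 12, 153), (34, 18, 130, 196)]
[(-56, 27, 84, 248), (-54, 27, 82, 248), (-52, 27, 82, 248), (-49, 27, 83, 248), (-47, 27, 84, 248), (-45, 22, 117, 177), (-43, 13, 178, 126), (-41, 13, 178, 126), (40, 14, 181, 207), (42, 14, 184, 208), (44, 14, 181, 209), (46, 13, 180, 210), (48, 13, 183, 102), (50, 27, 83, 250), (52, 27, 78, 248), (54, 27, 79, 248)]
```

The middle block is seated in the nest, within about 2 mm of centre. Now clamp it as before.

Call:
carry_out(increments="0 0 0.06 0 0 0 -1; 0 0 0.12 0 0 0 -1; 0.01 0.03 0.15 0 0 0 -1; 0.02 0.09 0.15 0 0 0 -1; 0.03 0.15 0.15 0 0 0 -1; 0.04 0.21 0.15 0 0 0 -1; 0.045 0.26 0.15 0 0 0 -1; 0.045 0.283 0.15 0 0 0 -1")

```text
clock: 37.0
eef_pos: [0.5849, 0.2372, 0.3106]
tcp_rot: [[0.132, 0.991, -0.002], [0.991, -0.132, 0.002], [0.002, -0.002, -1.0]]
contact_force: [0.1, 0.2, 0.5]
width: 0.0854
grip_force: 0.0
```

Call:
carry_out(increments="0 0 -0.04 0 0 0 -1; 0 0 -0.09 0 0 0 -1; 0 0 -0.14 0 0 0 -1; 0 0 -0.18 0 0 0 -1; 0 0 -0.216 0 0 0 -1; 0 0 -0.216 0 0 0 -1; 0 0 -0.216 0 0 0 -1")

```text
clock: 37.88
eef_pos: [0.5866, 0.2335, 0.0965]
tcp_rot: [[0.137, 0.991, 0.001], [0.991, -0.137, 0.001], [0.001, 0.001, -1.0]]
contact_force: [-0.8, 0.3, -0.1]
width: 0.0854
grip_force: 0.0
```

Call:
carry_out(increments="0 0 0 0 0 0 0.3; 0 0 0 0 0 0 1; 0 0 0 0 0 0 1; 0 0 0 0 0 0 1; 0 0 0 0 0 0 1; 0 0 0 0 0 0 1")

```text
clock: 38.62
eef_pos: [0.5871, 0.2322, 0.0965]
tcp_rot: [[0.138, 0.99, 0.002], [0.99, -0.138, 0.0], [0.0, 0.002, -1.0]]
contact_force: [-0.3, -1.8, 5.5]
width: 0.0352
grip_force: 60.5
```

Call:
carry_out(increments="-0.0007 -0.0049 0.0142 0 0 0 1; -0.0016 -0.0114 0.0276 0 0 0 1; -0.0028 -0.0196 0.0401 0 0 0 1; -0.0041 -0.0293 0.0515 0 0 0 1; -0.0056 -0.0402 0.0616 0 0 0 1; -0.0074 -0.0524 0.0702 0 0 0 1; -0.0092 -0.0655 0.0772 0 0 0 1; -0.0092 -0.0655 0.0772 0 0 0 1")

```text
clock: 39.62
eef_pos: [0.5779, 0.1665, 0.1726]
tcp_rot: [[0.139, 0.99, 0.002], [0.99, -0.139, 0.001], [0.002, 0.002, -1.0]]
contact_force: [5.1, 0.9, -4.1]
width: 0.035
grip_force: 61.6
```

Call:
carry_out(increments="-0.002 -0.0139 0.0053 0 0 0 1; -0.004 -0.0283 0.0089 0 0 0 1; -0.0061 -0.0431 0.0106 0 0 0 1; -0.0081 -0.0579 0.0104 0 0 0 1; -0.0102 -0.0726 0.0083 0 0 0 1; -0.0122 -0.0869 0.0044 0 0 0 1; -0.0146 -0.1038 -0.0029 0 0 0 1; -0.0146 -0.1038 -0.0029 0 0 0 1")

```text
clock: 40.62
eef_pos: [0.5628, 0.0595, 0.1685]
tcp_rot: [[0.14, 0.99, 0.0], [0.99, -0.14, -0.002], [-0.002, 0.0, -1.0]]
contact_force: [6.7, -3.0, -4.9]
width: 0.0354
grip_force: 68.1
```

Same signature as the first time. Release, lift and hold for over a second, then check that the knob is where a shut clamp puts it.

Call:
carry_out(increments="0 0 0 0 0 0 0; 0 0 0 0 0 0 -1; 0 0 0 0 0 0 -1; 0 0 0 0 0 0 -1; 0 0 0.05 0 0 0 -1; 0 0 0.1 0 0 0 -1; 0 0 0.15 0 0 0 -1; 0 0 0.15 0 0 0 -1")

```text
clock: 41.62
eef_pos: [0.5642, 0.064, 0.3239]
tcp_rot: [[0.137, 0.99, 0.008], [0.991, -0.137, 0.0], [0.001, 0.007, -1.0]]
contact_force: [0.1, -0.4, -0.1]
width: 0.0853
grip_force: 0.0
```

Call:
carry_out(increments="0 0 0 0 0 0 -1; 0 0 0 0 0 0 -1; 0 0 0 0 0 0 -1; 0 0 0 0 0 0 -1; 0 0 0 0 0 0 -1; 0 0 0 0 0 0 -1; 0 0 0 0 0 0 -1; 0 0 0 0 0 0 -1")

```text
clock: 42.62
eef_pos: [0.5625, 0.0629, 0.3197]
tcp_rot: [[0.138, 0.99, 0.0], [0.99, -0.138, -0.0], [-0.0, 0.0, -1.0]]
contact_force: [-0.2, -0.4, -0.2]
width: 0.0854
grip_force: 0.0
```

```bash
cat > knob.py <<'E'
from h import *
for n,f in(("w5","w5"),("now",None)):
    im=cv2.imread("pics/w5.png") if f else imaging.get_image("wrist")
    c=cam("wrist"); x,y=proj(c,[[.5629,.0666,.1931]])[0].astype(int)
    m=cv2.inRange(im[y-45:y+45,x-45:x+45],(0,0,0),(45,45,45)); k=max(cv2.findContours(m,0,1)[0],key=cv2.contourArea)
    print(n,(x,y),np.array(cv2.minAreaRect(k)[0])+[x-45,y-45],cv2.minAreaRect(k)[1:])
E
python3 knob.py; python3 -c "
from h import *
print(monitor.state()['eef_pos'])"
```

```text
w5 (np.int64(315), np.int64(222)) [315. 233.] ((60.0, 52.0), 90.0)
now (np.int64(315), np.int64(222)) [315. 232.] ((60.0, 52.0), 90.0)
[0.56248898 0.06286957 0.31973836]
```

Identical to the first closing, so the clamp is locked. Swing it back.

Call:
carry_out(increments="0 0 0 0 0 0 -1; 0 0 0 0 0 0 -1; 0 0 0 0 0 0 -1; 0 0.003 -0.05 0 0 0 -1; 0 0.003 -0.1 0 0 0 -1; 0 0.003 -0.13 0 0 0 -1; 0 0.003 -0.15 0 0 0 -1; 0 0.003 -0.15 0 0 0 -1")

```text
clock: 43.68
eef_pos: [0.562, 0.0658, 0.1688]
tcp_rot: [[0.138, 0.99, -0.002], [0.99, -0.138, 0.0], [-0.0, -0.002, -1.0]]
contact_force: [-0.0, -0.1, 0.4]
width: 0.0854
grip_force: 0.0
```

Call:
carry_out(increments="0 0 0 0 0 0 0; 0 0 0 0 0 0 1; 0 0 0 0 0 0 1; 0 0 0 0 0 0 1; 0 0 0 0 0 0 1; 0 0 0 0 0 0 1")

```text
clock: 44.42
eef_pos: [0.5638, 0.0657, 0.171]
tcp_rot: [[0.138, 0.99, 0.003], [0.99, -0.138, -0.0], [0.0, 0.003, -1.0]]
contact_force: [1.4, -1.1, 6.3]
width: 0.0353
grip_force: 63.0
```

Call:
carry_out(increments="0.0019 0.0139 0.0056 0 0 0 1; 0.004 0.0281 0.0095 0 0 0 1; 0.006 0.0429 0.0116 0 0 0 1; 0.0081 0.0576 0.0118 0 0 0 1; 0.0102 0.0725 0.0101 0 0 0 1; 0.0122 0.0868 0.0065 0 0 0 1; 0.0141 0.1007 0.0012 0 0 0 1")

```text
clock: 45.3
eef_pos: [0.5774, 0.1633, 0.1717]
tcp_rot: [[0.14, 0.99, 0.001], [0.99, -0.14, -0.006], [-0.006, 0.002, -1.0]]
contact_force: [0.2, -6.1, 5.9]
width: 0.0352
grip_force: 63.8
```

Call:
carry_out(increments="0.0018 0.0132 -0.007 0 0 0 1; 0.0036 0.0253 -0.0156 0 0 0 1; 0.0051 0.0362 -0.0257 0 0 0 1; 0.0064 0.0459 -0.0371 0 0 0 1; 0.0076 0.0542 -0.0496 0 0 0 1; 0.0085 0.0607 -0.063 0 0 0 1; 0.0092 0.0655 -0.0772 0 0 0 1; 0.0092 0.0655 -0.0772 0 0 0 1")

```text
clock: 46.3
eef_pos: [0.587, 0.2322, 0.0919]
tcp_rot: [[0.138, 0.99, 0.001], [0.99, -0.139, 0.001], [0.001, 0.001, -1.0]]
contact_force: [7.9, 0.2, -5.3]
width: 0.0353
grip_force: 65.3
```

Call:
carry_out(increments="0 0 0 0 0 0 0; 0 0 0 0 0 0 -1; 0 0 0 0 0 0 -1; 0 0 0 0 0 0 -1; 0 0 0.05 0 0 0 -1; 0 0 0.11 0 0 0 -1; 0 0 0.17 0 0 0 -1; 0 0 0.215 0 0 0 -1")

```text
clock: 47.3
eef_pos: [0.5858, 0.2325, 0.3118]
tcp_rot: [[0.137, 0.991, 0.002], [0.991, -0.137, 0.001], [0.001, 0.002, -1.0]]
contact_force: [0.9, 1.6, 0.0]
width: 0.0857
grip_force: 0.0
```

Call:
carry_out(increments="-0.01 -0.06 0 0 0 0 -1; -0.02 -0.12 0 0 0 0 -1; -0.03 -0.18 0 0 0 0 -1; -0.04 -0.24 0 0 0 0 -1; -0.043 -0.275 -0.02 0 0 0 -1; -0.043 -0.28 -0.08 0 0 0 -1; -0.043 -0.28 -0.13 0 0 0 -1; -0.043 -0.28 -0.15 0 0 0 -1")

```text
clock: 48.3
eef_pos: [0.5411, -0.0481, 0.1564]
tcp_rot: [[0.138, 0.99, -0.004], [0.99, -0.138, 0.001], [0.0, -0.004, -1.0]]
contact_force: [0.5, 0.1, -0.2]
width: 0.0854
grip_force: 0.0
```

```bash
sed -i 's/smin=110/smin=155/' nestchk.py; python3 nestchk.py w12; python3 - <<'E'
from h import *
c=cam("top"); x,y=proj(c,[[.5863,.2328,.1171]])[0].astype(int)
for n in("0","now"):
    im=cv2.imread("pics/top0.png") if n=="0" else imaging.get_image("top")
    m=cv2.inRange(im[y-20:y+20,x-20:x+20],(0,0,0),(45,45,45)); k=max(cv2.findContours(m,0,1)[0],key=cv2.contourArea)
    print(n,cv2.minAreaRect(k))
cv2.imwrite("pics/t12.png",im)
E
```

```text
[ 0.5408 -0.0478  0.1553] [548.8  -2.7  93.4  39.1  82.1] off x,y mm 2.2 4.2
0 ((19.576923370361328, 20.615385055541992), (11.570852279663086, 14.708710670471191), 11.309932708740234)
now ((19.576923370361328, 20.615385055541992), (11.570852279663086, 14.708710670471191), 11.309932708740234)
```

The handle is exactly back and the block is still nested. Pick it up and carry it to the middle slot at (0.583,-0.329), yaw 90.

Call:
carry_out(increments="0.0085 0.0273 -0.02 0 0 0 -1; 0.0085 0.0273 -0.06 0 0 0 -1; 0.0085 0.0273 -0.09 0 0 0 -1; 0.0085 0.0273 -0.11 0 0 0 -1; 0.0085 0.0273 -0.129 0 0 0 -1; 0.0085 0.0273 -0.129 0 0 0 -1; 0.0085 0.0273 -0.129 0 0 0 -1; 0.0085 0.0273 -0.129 0 0 0 0")

```text
clock: 49.4
eef_pos: [0.552, -0.0207, 0.0306]
tcp_rot: [[0.138, 0.99, 0.002], [0.99, -0.138, -0.0], [0.0, 0.002, -1.0]]
contact_force: [0.3, 0.6, 0.6]
width: 0.0697
grip_force: 0.0
```

Call:
carry_out(increments="0 0 0 0 0 0 1; 0 0 0 0 0 0 1; 0 0 0 0 0 0 1; 0 0 0 0 0 0 1; 0 0 0 0 0 0 1; 0 0 0 0 0 0 1")

```text
clock: 50.15
eef_pos: [0.5518, -0.0206, 0.0304]
tcp_rot: [[0.138, 0.99, 0.001], [0.99, -0.138, -0.0], [-0.0, 0.001, -1.0]]
contact_force: [-1.3, -0.8, 6.1]
width: 0.0386
grip_force: 62.0
```

Call:
carry_out(increments="0 0 0.01 0 0 0 1; 0 0 0.05 0 0 0 1; 0 0 0.09 0 0 0 1; 0 -0.03 0.1 0 0 0 1; 0 -0.03 0.1 0 0 0 1")

```text
clock: 50.78
eef_pos: [0.5517, -0.0536, 0.1307]
tcp_rot: [[0.142, 0.99, 0.002], [0.99, -0.142, -0.002], [-0.002, 0.002, -1.0]]
contact_force: [0.1, -0.7, -1.3]
width: 0.0387
grip_force: 61.2
```

Call:
carry_out(increments="0.004 -0.04 0 0 0 0 1; 0.008 -0.08 0 0 0 0.03 1; 0.012 -0.13 0 0 0 0.06 1; 0.017 -0.18 0 0 0 0.09 1; 0.022 -0.23 0 0 0 0.12 1; 0.027 -0.27 0 0 0 0.139 1; 0.0313 -0.292 0 0 0 0.139 1; 0.0313 -0.292 0 0 0 0.139 1")

```text
clock: 51.78
eef_pos: [0.5819, -0.3439, 0.1287]
tcp_rot: [[0.002, 1.0, -0.001], [1.0, -0.002, 0.001], [0.001, -0.001, -1.0]]
contact_force: [-0.5, 1.0, -1.2]
width: 0.0389
grip_force: 61.1
```

Call:
carry_out(increments="0 0 0 0 0 0 1; 0 0 0 0 0 0 1; 0 0 0 0 0 0 1")

```text
clock: 52.15
eef_pos: [0.5828, -0.3415, 0.1299]
tcp_rot: [[-0.003, 1.0, 0.0], [1.0, 0.003, 0.0], [0.0, 0.0, -1.0]]
contact_force: [0.1, 0.2, -0.6]
width: 0.0389
grip_force: 61.1
```

```bash
python3 - <<'E'
from meas import *
s=monitor.state(); print(s["eef_pos"].round(4),np.degrees(np.arctan2(s["tcp_rot"][1,0],s["tcp_rot"][0,0])),s["width"])
def pale(im,c,z):
    h=cv2.cvtColor(im,cv2.COLOR_BGR2HSV); m=cv2.inRange(h,(15,20,130),(35,140,255))
    for k in cv2.findContours(m,cv2.RETR_EXTERNAL,cv2.CHAIN_APPROX_NONE)[0]:
        if cv2.contourArea(k)>1500: print("pale",np.round(cv2.minAreaRect(k)[0]),rect(c,k,z))
# old wrist view w8, with its own pose
m=imaging.camera_model("wrist"); K,d,_,_=cam("wrist"); a=np.radians(92.51)
T=np.eye(4); T[:3,:3]=[[np.cos(a),np.sin(a),0],[np.sin(a),-np.cos(a),0],[0,0,-1]]; T[:3,3]=[.3866,-.3542,.1925]
C=np.linalg.inv(T@m["hand_eye"]); pale(cv2.imread("pics/w8.png"),(K,d,C[:3,:3],C[:3,3]),.018)
print("now"); c=cam("wrist"); im=imaging.get_image("wrist"); cv2.imwrite("pics/w13.png",im); pale(im,c,.018)
h=cv2.cvtColor(im,cv2.COLOR_BGR2HSV); b=cv2.inRange(h,(8,155,60),(18,255,255))
x,y=proj(c,[[*(s["eef_pos"][:2]+[0,.017]),.152]])[0].astype(int); w=np.zeros_like(b); w[y-150:y+150,x-66:x+66]=255
k=max(cv2.findContours(cv2.morphologyEx(b&w,cv2.MORPH_OPEN,np.ones((5,5))),0,1)[0],key=cv2.contourArea); print("block",(x,y),cv2.boundingRect(k),rect(c,k,.152))
E
```

```text
[ 0.5828 -0.3415  0.1299] 90.14680123469499 0.03894439905281595
pale [316. 215.] [ 386.5 -358.7   67.8   49.5    2.5]
pale [559. 188.] [ 582.3 -331.8  160.7   68.7   89.2]
pale [450. 171.] [ 490.2 -322.8  160.4   68.9  -88.3]
pale [315. 115.] [ 383.3 -282.4  118.    68.4  -87.5]
now
pale [ 42. 228.] [ 386.2 -340.3   87.    67.2  -88. ]
pale [316. 123.] [ 583.2 -271.6   67.8   40.1   -1. ]
pale [170. 196.] [ 490.1 -323.   160.6   68.7  -88.2]
pale [19. 89.] [ 399.3 -248.9   52.7   32.9  -88.2]
pale [509.  59.] [ 696.4 -233.    71.8   19.2   76.3]
block (np.int64(318), np.int64(307)) (252, 157, 132, 258) [ 582.5 -322.    96.    44.3  -89.8]
```

Call:
carry_out(increments="0 -0.0075 -0.03 0 0 0 1; 0 -0.0075 -0.06 0 0 0 1; 0 -0.0075 -0.08 0 0 0 1; 0 -0.0075 -0.093 0 0 0 1; 0 -0.0075 -0.1 0 0 0 1; 0 -0.0075 -0.103 0 0 0 1; 0 -0.0075 -0.1035 0 0 0 1; 0 -0.0075 -0.1035 0 0 0 1")

```text
clock: 53.2
eef_pos: [0.5829, -0.3503, 0.0268]
tcp_rot: [[-0.001, 1.0, 0.001], [1.0, 0.001, -0.001], [-0.001, 0.001, -1.0]]
contact_force: [-0.3, -0.4, -1.0]
width: 0.0381
grip_force: 61.2
```

Call:
carry_out(increments="0 0 0 0 0 0 1; 0 0 0 0 0 0 1")

```text
clock: 53.45
eef_pos: [0.5827, -0.3502, 0.0265]
tcp_rot: [[-0.001, 1.0, 0.0], [1.0, 0.001, -0.0], [-0.0, 0.0, -1.0]]
contact_force: [0.1, 0.7, -1.3]
width: 0.0388
grip_force: 61.2
```

Call:
carry_out(increments="0 0.001 -0.001 0 0 0 1; 0 0.001 -0.002 0 0 0 1; 0 0.001 -0.002 0 0 0 1; 0 0.001 -0.002 0 0 0 1")

```text
clock: 53.95
eef_pos: [0.5826, -0.3489, 0.0245]
tcp_rot: [[-0.001, 1.0, -0.0], [1.0, 0.001, 0.0], [0.0, -0.0, -1.0]]
contact_force: [-1.6, 1.2, 3.4]
width: 0.0387
grip_force: 61.5
```

Call:
carry_out(increments="0 0 0.0005 0 0 0 1; 0 0 0.0005 0 0 0 0; 0 0 0.0005 0 0 0 -1; 0 0 0.0005 0 0 0 -1; 0 0 0.0005 0 0 0 -1; 0 0 0.04 0 0 0 -1; 0 0 0.1 0 0 0 -1; 0 -0.04 0.15 0 0 0 -1")

```text
clock: 54.95
eef_pos: [0.5845, -0.3843, 0.1759]
tcp_rot: [[-0.008, 1.0, 0.002], [1.0, 0.008, 0.002], [0.002, 0.002, -1.0]]
contact_force: [1.4, -1.2, -0.6]
width: 0.0853
grip_force: 0.0
```

Call:
carry_out(increments="-0.03 0 0.02 0 0 0 -1; -0.06 0 0.02 0 0 0 -1; -0.06 0 0.02 0 0 0 -1; -0.06 0 0.02 0 0 0 -1")

```text
clock: 55.45
eef_pos: [0.523, -0.3881, 0.1931]
tcp_rot: [[-0.001, 1.0, 0.001], [1.0, 0.001, -0.0], [-0.0, 0.001, -1.0]]
contact_force: [0.7, 0.6, -0.5]
width: 0.0851
grip_force: 0.0
```

```bash
python3 - <<'E'
from nestchk import *
# block top is at z=.046 if flat; regions = the slots
inreg(np.array([.5825,-.3315]),89.6,.075,.03,.018,.046,"w14")
inreg(np.array([.386,-.3028]),92.4,.06,.03,.018,.046,"w15")
im=imaging.get_image("top"); cv2.imwrite("pics/t14.png",im); o=cv2.imread("pics/top0.png")
d=cv2.absdiff(im,o).max(2); m=cv2.morphologyEx((d>40).astype(np.uint8),cv2.MORPH_OPEN,np.ones((5,5)))
for k in cv2.findContours(m,0,1)[0]: print(cv2.boundingRect(k),end=" ")
E
```

```text
[ 0.5234 -0.3878  0.193 ] [ 578.4 -331.7   93.9   43.9  -89. ] off x,y mm -0.2 4.1
[ 0.5235 -0.3876  0.1929] [ 394.  -302.4   69.6   47.7  -87.5] off x,y mm 0.1 -8.0
(346, 476, 6, 4) (368, 467, 63, 13) (395, 450, 7, 6) (421, 427, 22, 18) (276, 267, 36, 22) (180, 261, 25, 22) (511, 250, 16, 8) (398, 233, 137, 184) (438, 210, 38, 22) (521, 192, 5, 7) (557, 174, 6, 6) (432, 163, 208, 317)
```

```bash
python3 -c "
from h import *
print(workorder.finish_job())"
```

```text
the job is handed in; nothing more can be done
None
```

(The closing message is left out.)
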